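# Strike a test mark with the lever press

### The arm

A 6-joint arm with a two-finger parallel gripper is mounted at the origin on the work surface. World frame = base frame: x ahead of the robot, y to its left, z up, the work surface at z = 0. Lengths are in mm, angles in rad, forces in N, time in s.
With the tool pointing down it reaches from about 325 to 875 mm from the base axis. Payload 4.4 kg.
Tool frame: the origin (TCP) lies midway between the tips of the shut fingers; the grasp point (between the pads) lies 19 mm behind it; z points along the fingers, x is the direction in which the jaws open and shut, and the axes are right-handed (so a half turn about z gives the same grasp; the last joint's range is limited). The gripper opens to 85 mm and grips with 20 to 120 N. Pads are 22 mm wide; open, the fingers measure 114 mm over their backs; the gripper's body (76 mm by 85 mm) begins 54 mm behind the grasp point. The pads swing forward as they close: fully open they stand 13 mm farther back than shut.
Start: joints at [1.183, 0.207, 1.542, -0, 1.393, -0.15], TCP at [134.901, 558.954, 231.282] pointing down, gripper open.
Joint ranges: [-2.73, 2.73], [-0.86, 2.22], [0.23, 2.46], [-1.11, 4.25], [0.08, 2.63], [-2.82, 2.82]. Speed limits (rad/s): [2.79, 2.79, 3.14, 3.14, 3.14, 3.14].

### API

Orientations are given as a unit quaternion [x, y, z, w].
In Python, from bench import bot, imaging gives the robot as it stands.
- The arm moves only by the tool play_rows, never from a script. Its argument "steps" is one flat list of numbers, 6 for each row, row after row: the shift along the tool's x, y, z in mm, then the turn, a rotation vector about the tool's x, y, z in rad. A call has 1 to 5 rows; each row shifts and turns the commanded pose from where the row before left it, along the tool's axes as they then stand; what a row does not reach is not made up. A row lasts 1/10 s, in which the tool goes at most 50 mm and 8.59 degrees, less where a joint would pass 70% of its speed; a pose out of reach is approached as far as the arm can. A call is refused whole if a number of a shift passes 50 or a number of a turn 0.15, either way. A call with a gripper value outside its range is refused whole. "hand" is the finger opening in mm, from 0 to 85.4, set as the call begins (left out, the last holds). The fingers move at their own pace and stop on an object; "grip_force" is the grip in N (left out, the last holds). Time passes only in rows, so rows that do not move let the fingers close. It gives the time, the measured TCP pose, the force and the opening at its end, in the units of the state.
- bot.read_state(): the state, without advancing time (a new reading comes with each control period).
- imaging.capture(name): name is "side" or "top" or "wrist"; returns the picture (400x640x3 uint8, blue, green, red); there is no depth.
- imaging.camera_info(name): a dict with "fx", "fy", "cx", "cy" (pixels), "world_to_cam" (4x4, takes a point from world to camera coordinates); the wrist camera has in their place "mount" (4x4, takes a point from camera to tool coordinates, whose origin is the TCP and whose axes are the tool frame's). Camera axes: x right, y down, z forward; pixel columns grow to the right and rows downward; lengths in mm; the calibration is good to about 2 mm. A picture is of the moment at which its call begins: read the wrist's pose just before it. camera_info takes no time and is no camera call.
- bot.close_job(): hands the job in, once; it reports no verdict.
Trained networks look in the newest picture that a camera, given by its name, has taken for a name from the list of things; names that differ only in an ending like _2 or _b are one class to them, and where a whole thing is asked for, a point or a joint stands for the part that bears it (a point fixed in the world has none). Each returns a list of dicts, best first, with "confidence" (0 to 1); they miss things now and then, are a little off and sometimes report something else, mostly with a low value. They report only what shows in the picture. A call takes as long as a camera call. They do not tell look-alikes from the thing itself.
- imaging.outline_of(camera, label): "pixels" (400x640 bool, what is visible of it).
- imaging.tip_of(camera, label): "at" ([x, y, z] in mm, in world coordinates, good to about 4 mm: a listed point, or the origin of a listed thing).
The state is a dict: "t": time; "qpos": joint angles; "joint_velocities": joint speeds; "joint_torque": joint torques, N m; "ee_pos": TCP position; "eef_rot": TCP orientation; "contact_force": force on the tool from outside, world axes, zero at the start; "wrist_torque": the same for the moment, N m; "grip_width": finger opening in mm.
Only numpy, scipy, OpenCV 4.12 (cv2) and the standard library are available. Lean on these libraries where they do the work, as an engineer would, in place of code of your own. Each camera call takes 0.05 s, during which the arm holds its last target.

### The job

Make a test mark for the comparison microscope: lay the aluminium test block flat on the bed of the lever press, lengthways and squarely inside the yellow outline, setting it down rather than dropping it, and let go of it. Then swing the press's red-handled lever all the way down to its stop, hold it there a moment and let it come all the way back up, leaving the block in place on the bed. Leave the slide box, the jar and the screwdriver where they are.

Things in the scene. Friction and masses are not known exactly. Their poses are not given: they have to be found in the camera images.
- test_block: Loose flat bar of bright aluminium, 100 (its x) x 50 (its y) x 20 mm (z), about 0.27 kg, with a copper-coloured rectangle 40 x 34 mm in the middle of its top. It lies flat on the table. Origin: centre of its underside.
- press: Lever press fixed to the table: white base 300 x 120 x 14 mm (x -105 to +195), dark bed 145 x 100 mm, its top 20 mm above the table, with a flat yellow outline 124 (x) x 74 mm (y) inside. Two white hinge cheeks 100 mm high, centred 150 mm in +x. Origin: at table height under the middle of the outline. x points from outline to hinge (roughly away from the robot), y along the hinge axis.
- press_bed (a point): Middle of the yellow outline, on the top of the bed (20 mm above the table); axes as those of the press.
- press_hinge (a point): Middle of the lever's hinge axis, 150 mm in +x of the press from the middle of the bed and 75 mm above the table; the hinge axis is the press's y.
- press_lever (a joint): Angle of the sprung lever (rad): 0 at rest, 80 degrees above level, leaning towards the bed; grows as it swings down over the bed to its stop at 1.40, where it is level. About 3 N at the handle to start, 12 N at the stop; springs back when let go. Its marking tool, 150 mm from the hinge, ends 1 mm above a block on the bed.
- lever_grip (a point): Middle of the lever's red hand grip, 225 mm from the hinge axis. The grip is a square bar 26 x 26 mm, from 175 to 265 mm from the hinge; the rest is a steel bar 24 mm wide (press y), 22 deep. At rest this point is 297 mm above the table, 112 mm in press +x of the middle of the bed; at the stop 75 mm above the table, 75 mm in -x of it.
- slide_box: Bystander: loose blue plastic box with a white label, 94 x 69 x 38 mm, on the table. Origin: centre of its underside.
- sample_jar: Bystander: loose amber jar, 60 mm in diameter, 75 mm high, standing on the table. Origin: centre of its underside.
- screwdriver: Bystander: loose screwdriver 180 mm long lying on the table.
Things that resemble listed ones, but are neither listed nor needed, are in the scene too. Several things look just like the test_block: the one meant starts farthest from the robot's base.

How it is judged (in metres and radians):
On the way, in this order (a step that is already met when the one before it is completed fails the run):
1. the test block lies flat on the bed inside the outline, let go (horizontal distance between test_block and press_bed below 0.018 m and angle between the x axis of test_block and the x axis of press, either way round below 0.26 rad and angle between test_block's own z axis and vertical below 0.06 rad and z of test_block in the frame of press_bed between -0.004 and 0.004 m and contact force between test_block and the fingers below 0.3 N and value of joint press_lever below 0.1 rad), for 0.2 s.
2. the lever is swung down to its stop with the block in place under it (value of joint press_lever above 1.34 rad and horizontal distance between test_block and press_bed below 0.018 m and angle between the x axis of test_block and the x axis of press, either way round below 0.26 rad and angle between test_block's own z axis and vertical below 0.06 rad and z of test_block in the frame of press_bed between -0.004 and 0.004 m), for 0.25 s.
At the end, for the whole second after the job is handed in: The lever is back up within 0.06 rad of rest; the block lies flat and still on the bed, its middle within 18 mm of the middle of the outline and its length within 0.26 rad (15 degrees) of the press's x; slide box, jar and screwdriver are within 30 mm of where they began (value of joint press_lever below 0.06 rad and horizontal distance between test_block and press_bed below 0.018 m and angle between the x axis of test_block and the x axis of press, either way round below 0.26 rad and angle between test_block's own z axis and vertical below 0.06 rad and z of test_block in the frame of press_bed between -0.004 and 0.004 m and linear speed of test_block below 0.02 m/s and distance of each of slide_box, sample_jar, screwdriver from where it was at the start of the episode below 0.03 m); the robot touches nothing.
It fails at once if a bystander (slide box, jar, screwdriver) is moved more than 30 mm (distance of any of slide_box, sample_jar, screwdriver from where it was at the start of the episode above 0.03 m).
It fails at once if the block is dropped onto the press (it comes down on the bed faster than 0.7 m/s, a fall of about 25 mm) (linear speed of test_block above 0.7 m/s and horizontal distance between test_block and press_bed below 0.08 m and z of test_block in the frame of press_bed below 0.05 m).
It also fails if it takes over 67 s, if anything falls off the work surface, if the arm or the gripper's body presses on something with over 40 N, if the wrist force passes 120 N, or if a joint passes its speed limit or range.

## Working session

There is one attempt and no reset: what is moved stays moved. The work goes in short steps, Python scripts to look and compute and a tool call to move; the robot and the scene stay as the last step left them, time stands still between calls to the robot, and variables do not carry over. Pictures are saved under pics/ and viewed, and the job is handed in when it is done.

Besides the shell and the picture viewer there is one more tool, called after "Request:" as name(argument=value, ...) on one line, values as JSON. play_rows: Moves the arm, as the interface text tells. Its arguments: {"type":"object","properties":{"steps":{"type":"array","items":{"type":"number"}},"hand":{"type":"number"},"grip_force":{"type":"number"}},"required":["steps"]}

```bash
mkdir -p pics; ls; python3 - <<'E'
from bench import bot, imaging
import cv2
s=bot.read_state(); print(s)
for n in ["top","side"]:
    im=imaging.capture(n); cv2.imwrite(f"pics/{n}0.png",im)
    for l in ["test_block","press_bed","press","press_hinge","lever_grip","slide_box","sample_jar","screwdriver"]:
        try:
            print(n,l,[(d["at"],round(d["confidence"],2)) for d in imaging.tip_of(n,l)])
        except Exception as e: print(n,l,e)
print(bot.read_state()["t"])
E
```

```text
pics
{'t': 0.0, 'qpos': array([ 1.18349976e+00,  2.07427647e-01,  1.54297587e+00, -2.55389093e-05,
        1.39351061e+00, -1.50503525e-01]), 'joint_velocities': array([5.78425455e-05, 3.23223476e-04, 1.44276658e-03, 4.46415115e-04,
       3.53639573e-04, 5.06307673e-04]), 'joint_torque': array([-2.38430139e-04, -3.83023274e+01, -2.91600984e+01, -2.14594975e-04,
        1.04313710e-02, -9.09710621e-06]), 'ee_pos': array([134.6135365 , 558.22801044, 230.11104002]), 'eef_rot': array([ 7.85678146e-01,  6.18634386e-01, -1.00311645e-03,  5.84142995e-04]), 'contact_force': array([-0.57211059, -0.75488539, -1.20150774]), 'wrist_torque': array([ 0.03185848,  0.04373542, -0.06160981]), 'grip_width': 85.37698012545258}
top test_block [([360.8, -236.3, -3.2], 0.97), ([340.1, 82.4, 1.1], 0.94), ([420.5, -61.9, 2.6], 0.8), ([729.0, -195.7, -3.2], 0.74), ([511.2, -159.3, -2.1], 0.73)]
top press_bed [([558.0, 177.1, 23.0], 0.59)]
top press [([566.1, 175.6, -3.1], 0.71)]
top press_hinge [([702.8, 223.8, 75.9], 0.85)]
top lever_grip [([668.6, 210.6, 294.5], 0.76)]
top slide_box [([730.6, -195.5, -1.1], 0.7), ([466.3, -367.2, 2.7], 0.56)]
top sample_jar [([732.4, -196.1, 1.3], 0.55)]
top screwdriver [([456.1, 376.3, 1.7], 0.87)]
side test_block [([417.6, -58.7, -2.3], 0.92), ([335.6, 83.1, -2.1], 0.87), ([510.9, -163.9, 2.4], 0.78), ([364.5, -232.6, -1.0], 0.76)]
side press_bed [([561.9, 176.8, 20.8], 0.89)]
side press [([561.7, 179.5, 14.9], 0.36)]
side press_hinge [([708.6, 229.2, 72.5], 0.94)]
side lever_grip [([669.3, 211.5, 297.1], 0.97)]
side slide_box [([468.1, -365.5, -0.3], 0.92)]
side sample_jar []
side screwdriver []
0.9
```

View pics/top0.png

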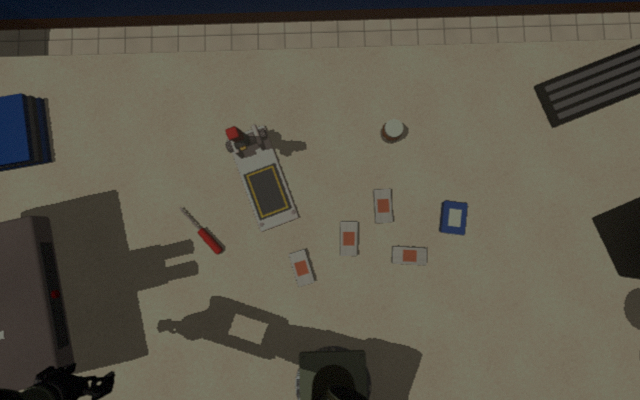

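View pics/side0.png

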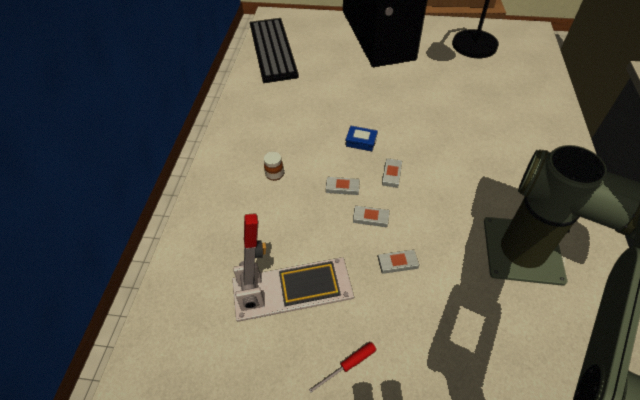

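```bash
cat > h.py <<'E'
import numpy as np, cv2
from bench import bot, imaging
def ray_plane(ci,uv,z,T=None):
    W=ci["world_to_cam"] if T is None else T
    R=W[:3,:3];t=W[:3,3]; C=-R.T@t
    uv=np.atleast_2d(uv).astype(float)
    d=np.c_[(uv[:,0]-ci["cx"])/ci["fx"],(uv[:,1]-ci["cy"])/ci["fy"],np.ones(len(uv))]@R
    return C+d*((z-C[2])/d[:,2])[:,None]
def rect(P):
    (c,wh,a)=cv2.minAreaRect(P[:,:2].astype(np.float32))
    b=cv2.boxPoints((c,wh,a)); e=b[1]-b[0]; f=b[2]-b[1]
    if np.linalg.norm(f)>np.linalg.norm(e): e,f=f,e
    return np.round(c,1),np.round([np.linalg.norm(e),np.linalg.norm(f)],1),round(float((np.arctan2(e[1],e[0])+np.pi/2)%np.pi-np.pi/2),3)
def yellow(im):
    h=cv2.cvtColor(im,cv2.COLOR_BGR2HSV); return cv2.inRange(h,(18,90,70),(35,255,255))
def copper(im):
    h=cv2.cvtColor(im,cv2.COLOR_BGR2HSV); return cv2.inRange(h,(3,90,90),(16,255,255))
def comps(m,mn=15):
    n,l,st,c=cv2.connectedComponentsWithStats(m)
    return [(np.argwhere(l==i)[:,::-1],c[i]) for i in range(1,n) if st[i,4]>=mn]
E
python3 - <<'E'
from h import *
for n in ["top","side"]:
    im=imaging.capture(n); ci=imaging.camera_info(n)
    for d in imaging.outline_of(n,"test_block"):
        p=np.argwhere(d["pixels"])[:,::-1]
        print(n,"blk",p.mean(0),len(p),rect(ray_plane(ci,p,20)),round(d["confidence"],2))
    for p,c in comps(yellow(im)): print(n,"yel",c,len(p),rect(ray_plane(ci,p,20)))
    for p,c in comps(copper(im)): print(n,"cop",c,len(p),ray_plane(ci,p,20).mean(0),rect(ray_plane(ci,p,20)))
E
```

```text
top blk [408.890681  255.0125448] 558 (array([ 365.9, -232.6]), array([99., 49.], dtype=float32), 1.519) 0.88
top blk [348.72727273 238.66835017] 594 (array([418.2, -59.9]), array([96. , 52.6], dtype=float32), -0.034) 0.84
top blk [382.80305603 206.00339559] 589 (array([ 511.8, -163.1]), array([97.2, 52.8], dtype=float32), -0.029) 0.7
top blk [301.61182109 267.78753994] 626 (array([337.7,  81. ]), array([101.9,  52.6], dtype=float32), 0.284) 0.64
top blk [453.33136095 217.50295858] 845 (array([ 470.4, -367.5]), array([95.7, 76.9], dtype=float32), -0.145) 0.55
top yel [242.6  147.65] 20 (array([696.9, 247.8]), array([15. ,  9.1], dtype=float32), 1.541)
top yel [266.94864865 191.35675676] 370 (array([564.5, 177.4]), array([136.8,  87.2], dtype=float32), 0.325)
top cop [230.50769231 132.18461538] 65 [744.39870187 283.03414427  20.        ] (array([743.4, 281.6]), array([32.3, 31. ], dtype=float32), 0.36)
top cop [382.81879195 205.2147651 ] 149 [ 512.46982298 -162.69743053   20.        ] (array([ 511.7, -161.9]), array([38.3, 32.4], dtype=float32), -0.029)
top cop [206.5        241.88461
[... 1915 characters left out ...]
5115413 -165.93841279   20.        ] (array([ 508.6, -165.3]), array([39.7, 35.6], dtype=float32), 0.09)
side cop [371.         213.96402878] 139 [415.68908106 -60.65953373  20.        ] (array([415.9, -60.6]), array([40.1, 34.6], dtype=float32), -0.039)
side cop [252.44117647 222.94117647] 68 [748.65630848  10.28265099  20.        ] (array([750.1,  21.3]), array([91.4, 39.9], dtype=float32), -1.334)
side cop [398.25280899 259.19662921] 178 [334.83696849  79.84376592  20.        ] (array([334.9,  79.7]), array([40.7, 35.2], dtype=float32), 0.279)
side cop [362.98412698 357.57142857] 63 [409.38643933 350.59497028  20.        ] (array([415.6, 353.4]), array([94.8, 22.6], dtype=float32), 0.867)
```

Request:
play_rows(steps=[0, 0, 0, 0, 0, -0.125, 0, 0, 0, 0, 0, -0.125, -45, 23, 0, 0, 0, 0, -45, 23, 0, 0, 0, 0, -45, 23, 0, 0, 0, 0], hand=85)

```text
t: 1.6
ee_pos: [205.3, 425.0, 231.1]
eef_rot: [0.702, 0.712, 0.0, 0.0]
contact_force: [0.8, 0.2, 0.0]
grip_width: 84.7
```

Request:
play_rows(steps=[-45, 23, 0, 0, 0, 0, -45, 23, 0, 0, 0, 0, -45, 23, 0, 0, 0, 0, -45, 23, 0, 0, 0, 0, -45, 23, 0, 0, 0, 0])

```text
t: 2.1
ee_pos: [322.2, 203.5, 231.7]
eef_rot: [0.702, 0.712, 0.001, 0.0]
contact_force: [1.4, 0.1, -1.1]
grip_width: 85.0
```

Request:
play_rows(steps=[-45, 23, 0, 0, 0, 0, -45, 23, 0, 0, 0, 0, -45, 23, 0, 0, 0, 0, -45, 23, 0, 0, 0, 0, -45, 23, 0, 0, 0, 0])

```text
t: 2.6
ee_pos: [439.1, -18.0, 231.7]
eef_rot: [0.703, 0.712, 0.0, 0.001]
contact_force: [0.8, 0.3, 0.1]
grip_width: 84.9
```

Request:
play_rows(steps=[-45, 23, 0, 0, 0, 0, 0, 0, 0, 0, 0, 0, 0, 0, 0, 0, 0, 0])

```text
t: 2.9
ee_pos: [461.7, -60.9, 231.0]
eef_rot: [0.703, 0.711, -0.0, -0.001]
contact_force: [0.6, -0.2, -0.2]
grip_width: 84.9
```

```bash
cat >> h.py <<'E'
from scipy.spatial.transform import Rotation as Ro
def pose(s=None):
    s=s or bot.read_state()
    T=np.eye(4);T[:3,:3]=Ro.from_quat(s["eef_rot"]).as_matrix();T[:3,3]=s["ee_pos"];return T
def need(xyz,heading):
    """tool-frame shift+turn to a down-pointing pose with jaw axis heading"""
    T=pose(); c,s=np.cos(heading),np.sin(heading)
    R=np.array([[c,s,0],[s,-c,0],[0,0,-1.]])
    print("shift",np.round(T[:3,:3].T@(np.array(xyz)-T[:3,3]),1),"turn",np.round(Ro.from_matrix(T[:3,:3].T@R).as_rotvec(),4))
    print("shift after turn",np.round(R.T@(np.array(xyz)-T[:3,3]),1))
def wrist(name):
    T=pose(); im=imaging.capture("wrist"); cv2.imwrite(f"pics/{name}.png",im)
    ci=imaging.camera_info("wrist"); return im,ci,np.linalg.inv(T@ci["mount"])
E
python3 - <<'E'
from h import *
s=bot.read_state();print(s["t"],s["ee_pos"],s["qpos"],s["contact_force"])
im,ci,W=wrist("w1")
print(ci["mount"])
for p,c in comps(copper(im),200): print("cop",c,len(p),ray_plane(ci,p,20,W).mean(0),rect(ray_plane(ci,p,20,W)))
for d in imaging.outline_of("wrist","test_block"):
    p=np.argwhere(d["pixels"])[:,::-1]
    print("blk",p.mean(0),len(p),rect(ray_plane(ci,p,20,W)),round(d["confidence"],2))
print(imaging.tip_of("wrist","test_block"))
E
```

```text
2.9 [461.66805708 -60.88011008 231.03652326] [-3.17615081e-01 -2.94755214e-02  1.79812097e+00  4.66943762e-04
  1.37408036e+00 -1.89908851e+00] [ 0.57526856 -0.15195943 -0.21266817]
[[ 9.99999976e-01  1.35875806e-04 -1.74251456e-04 -5.97515161e-01]
 [-7.20695426e-05  9.46027205e-01  3.24087213e-01 -8.35304996e+01]
 [ 2.08882229e-04 -3.24087192e-01  9.46027192e-01 -1.41515687e+02]
 [ 0.00000000e+00  0.00000000e+00  0.00000000e+00  1.00000000e+00]]
cop [452.7255814   57.35968992] 1290 [336.72672344  80.94081284  20.        ] (array([337.1,  80.9]), array([40. , 34.1], dtype=float32), 0.277)
cop [321.51870079 132.64173228] 1016 [417.79940194 -59.21231745  20.        ] (array([418.3, -59.1]), array([39.9, 33.9], dtype=float32), -0.046)
cop [240.42598187 214.88519637] 331 [ 521.68712772 -161.13726329   20.        ] (array([ 520.5, -163.3]), array([33.8, 19.2], dtype=float32), -1.56)
blk [239.6721415  202.93746052] 3166 (array([ 507.9, -161. ]), array([101.7,  53.1], dtype=float32), 0.02) 0.98
blk [166.31641138  80.51487965] 4570 (array([ 364.1, -230.4]), array([106.1,  50.3], dtype=float32), 1.485) 0.93
blk [321.80167296 130.06610901] 3706 (array([417.9, -59. ]), array([99.2, 49.6], dtype=float32), -0.046) 0.91
blk [449.49882904  55.42759563] 5124 (array([337.6,  77.7]), array([100.3,  55.4], dtype=float32), 0.285) 0.57
[{'at': [516.6, -161.5, 0.7], 'confidence': 0.92}, {'at': [363.3, -236.7, -2.7], 'confidence': 0.8}, {'at': [341.8, 80.7, 0.4], 'confidence': 0.8}, {'at': [417.9, -59.0, 1.8], 'confidence': 0.76}]
```

View pics/w1.png

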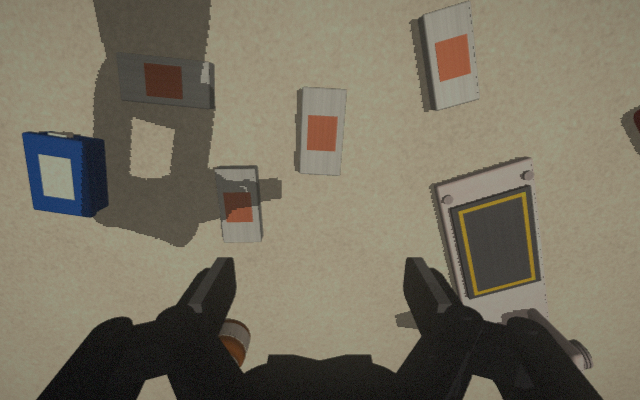

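Request:
play_rows(steps=[-34, 13, 0, 0, 0, 0, -34, 13, 0, 0, 0, 0, -34, 13, 20, 0, 0, 0, 0, 0, 20, 0, 0, 0, 0, 0, 0, 0, 0, 0])

```text
t: 3.55
ee_pos: [499.8, -159.6, 188.3]
eef_rot: [0.702, 0.712, -0.001, -0.003]
contact_force: [-0.8, 0.2, -0.1]
grip_width: 85.2
```

Request:
play_rows(steps=[0, 0, 20, 0, 0, 0, 0, 0, 20, 0, 0, 0, 0, 0, 0, 0, 0, 0])

```text
t: 3.85
ee_pos: [500.0, -158.8, 149.5]
eef_rot: [0.702, 0.713, -0.001, -0.003]
contact_force: [-1.1, 0.2, 0.3]
grip_width: 84.8
```

```bash
cat >m.py <<'E'
from h import *
import sys
s=bot.read_state();print(s["t"],s["ee_pos"],s["qpos"],s["contact_force"])
im,ci,W=wrist(sys.argv[1])
for p,c in comps(copper(im),200): print("cop",c,len(p),ray_plane(ci,p,20,W).mean(0),rect(ray_plane(ci,p,20,W)))
for p,c in comps(yellow(im),100): print("yel",c,len(p),rect(ray_plane(ci,p,20,W)))
for d in imaging.outline_of("wrist","test_block"):
    p=np.argwhere(d["pixels"])[:,::-1]
    print("blk",p.mean(0),len(p),rect(ray_plane(ci,p,20,W)),round(d["confidence"],2))
E
python3 m.py w2
```

```text
3.85 [ 499.9843674  -158.80514794  149.50770631] [-4.72743188e-01  1.87604138e-01  1.74353637e+00  2.37017707e-04
  1.21595223e+00 -2.05933783e+00] [-1.1158243   0.18189803  0.28070848]
cop [621.54545455  12.48834499] 858 [348.88709433  79.03121279  20.        ] (array([347.5,  79.5]), array([26.2, 21.3], dtype=float32), -1.301)
cop [244.08009709  29.63592233] 824 [ 365.95865142 -221.84307784   20.        ] (array([ 364.8, -223.3]), array([34.1, 17.3], dtype=float32), -0.1)
cop [435.90005233 100.76190476] 1911 [417.92633834 -59.37277923  20.        ] (array([418.4, -59.4]), array([39.9, 34.1], dtype=float32), -0.046)
cop [317.79351032 197.9626352 ] 1017 [ 508.18920954 -160.3275667    20.        ] (array([ 511.2, -164.1]), array([40., 33.], dtype=float32), 0.028)
yel [610.17431193 255.127421  ] 981 (array([571. , 152.9]), array([134.6,  38.3], dtype=float32), 0.347)
blk [606.40140187  33.2364486 ] 4280 (array([361.5,  72.6]), array([57.4, 50.6], dtype=float32), 0.285) 0.94
blk [314.42635202 195.14985251] 5085 (array([ 509.2, -163.6]), array([101.3,  49.4], dtype=float32), 0.03) 0.72
blk [232.27288911  30.71820956] 7864 (array([ 366.3, -233.1]), array([101.2,  49.7], dtype=float32), 1.507) 0.6
blk [433.46873755  96.71140316] 7533 (array([418.6, -62. ]), array([99.7, 54.9], dtype=float32), -0.046) 0.59
```

View pics/w2.png

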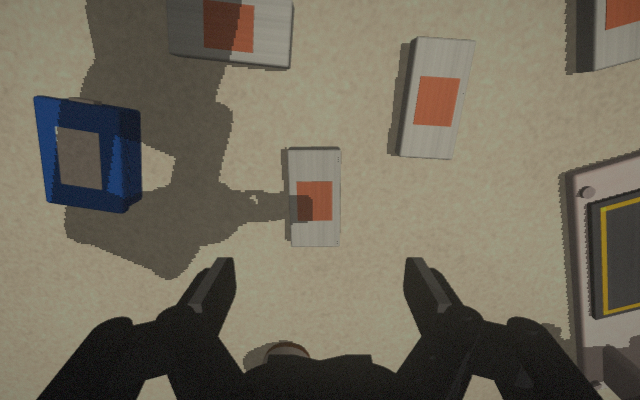

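```bash
python3 -c "
from h import *
need((500,-164,1),1.599)"
```

```text
shift [ -3.6  -2.2 151.2] turn [ 0.0003  0.     -0.013 ]
shift after turn [ -3.6  -2.2 151.2]
```

Request:
play_rows(steps=[-4, -1, 40, 0, 0, -0.013, 0, 0, 40, 0, 0, 0, 0, 0, 30, 0, 0, 0, 0, 0, 0, 0, 0, 0])

```text
t: 4.35
ee_pos: [498.4, -163.6, 38.7]
eef_rot: [0.698, 0.717, -0.001, -0.004]
contact_force: [-0.5, 0.6, -1.4]
grip_width: 85.1
```

Request:
play_rows(steps=[0, 0, 15, 0, 0, 0, 0, 0, 10, 0, 0, 0, 0, 0, 10, 0, 0, 0, 0, 0, 0, 0, 0, 0])

```text
t: 4.75
ee_pos: [500.9, -165.3, 6.2]
eef_rot: [0.698, 0.716, -0.0, -0.0]
contact_force: [0.6, -0.4, -0.6]
grip_width: 84.7
```

```bash
python3 m.py w3; python3 -c "
from h import *
need((500,-164,1),1.599)"
```

```text
4.75 [ 500.88133943 -165.32942388    6.20329441] [-4.82963032e-01  4.08494583e-01  1.81464278e+00 -2.99795827e-05
  9.19272912e-01 -2.08016974e+00] [ 0.60213487 -0.38470396 -0.63119142]
cop [584.35772262 103.35372309] 8501 [417.52869958 -59.85182449  20.        ] (array([418.5, -59.8]), array([39.9, 34.2], dtype=float32), -0.046)
cop [326.88834951 318.36569579] 618 [ 527.4729899 -161.2506562   20.       ] (array([ 526.4, -163.4]), array([33.6,  8.3], dtype=float32), -1.544)
blk [186.29226468  12.34277726] 5365 (array([ 391.3, -229.8]), array([93. , 11.8], dtype=float32), -1.544) 0.86
blk [323.01585592 269.19487824] 16713 (array([ 505.4, -163.9]), array([99.6, 49.7], dtype=float32), 0.023) 0.85
blk [563.25778152 108.85331789] 28497 (array([423.5, -66.2]), array([87.1, 59.1], dtype=float32), -0.045) 0.71
shift [ 1.7 -1.4  5.9] turn [ 0.0006  0.0003 -0.0019]
shift after turn [ 1.7 -1.4  5.9]
```

View pics/w3.png

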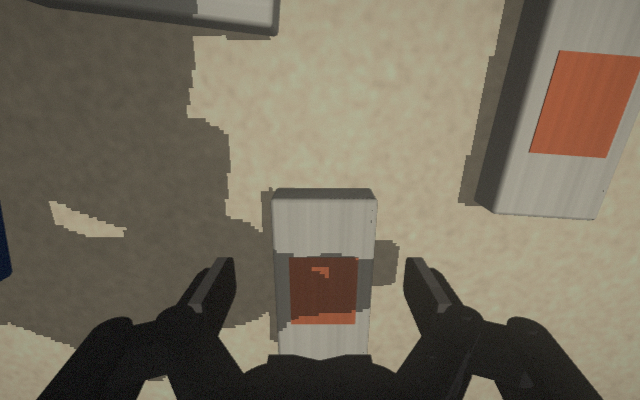

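Request:
play_rows(steps=[1, 0, 4, 0, 0, 0, 0, 0, 0, 0, 0, 0])

```text
t: 5.05
ee_pos: [501.0, -164.5, 2.4]
eef_rot: [0.698, 0.716, 0.0, -0.0]
contact_force: [-0.0, -0.5, 0.0]
grip_width: 85.1
```

Request:
play_rows(steps=[0, 0, 0, 0, 0, 0, 0, 0, 0, 0, 0, 0, 0, 0, 0, 0, 0, 0, 0, 0, 0, 0, 0, 0, 0, 0, 0, 0, 0, 0], hand=40, grip_force=60)

```text
t: 5.55
ee_pos: [501.6, -164.9, 2.8]
eef_rot: [0.698, 0.716, 0.0, 0.001]
contact_force: [-0.3, -0.4, 3.9]
grip_width: 48.7
```

Request:
play_rows(steps=[0, 0, 0, 0, 0, 0, 0, 0, 0, 0, 0, 0, 0, 0, 0, 0, 0, 0])

```text
t: 5.85
ee_pos: [501.6, -164.8, 2.8]
eef_rot: [0.698, 0.716, 0.0, 0.001]
contact_force: [-0.3, 0.7, 4.9]
grip_width: 48.4
```

```bash
python3 m.py w4
```

```text
5.85 [ 501.5646694  -164.82944945    2.78077029] [-4.81522273e-01  4.14505722e-01  1.81550907e+00  8.97480835e-06
  9.10499704e-01 -2.07854716e+00] [-0.3001137   0.7018845   4.91051974]
cop [589.98536087 102.52201543] 8812 [417.84912412 -60.27026877  20.        ] (array([418.5, -59.8]), array([39.8, 34.2], dtype=float32), -0.047)
cop [327.46890547 321.18159204] 804 [ 526.98970266 -160.58110921   20.        ] (array([ 524.9, -164.7]), array([33.6, 13.1], dtype=float32), -1.544)
blk [189.66886214  10.71269589] 4403 (array([ 392. , -227.4]), array([87.9, 10.2], dtype=float32), -1.545) 0.89
blk [319.57758879 270.05851351] 16697 (array([ 504. , -165.2]), array([96.5, 48.8], dtype=float32), 0.03) 0.62
blk [566.33015154 111.27263543] 28705 (array([424.6, -66.2]), array([85.5, 59.5], dtype=float32), -0.044) 0.61
```

View pics/w4.png

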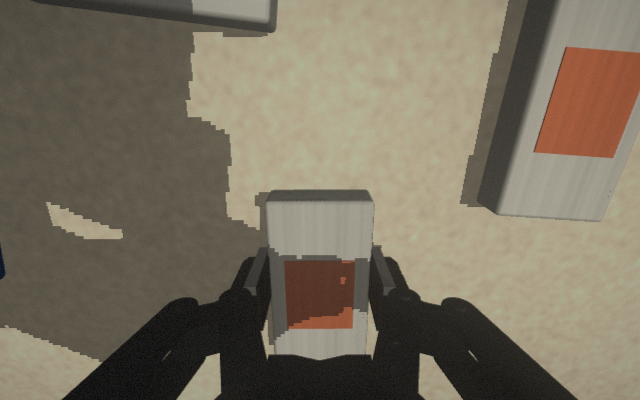

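```bash
python3 - <<'E'
from h import *
ci=imaging.camera_info("wrist"); T=pose(); W=np.linalg.inv(T@ci["mount"])
P=ray_plane(ci,[[285,260],[355,260],[268,200],[372,200]],20,W); print(P)
print((np.c_[P,np.ones(4)]@np.linalg.inv(T).T)[:,:3])
E
```

```text
[[ 491.83233635 -181.96547089   20.        ]
 [ 490.94511707 -148.78517605   20.        ]
 [ 461.87702681 -189.13431684   20.        ]
 [ 460.65840489 -143.2529896    20.        ]]
[[-16.8615872  -10.18156384 -17.20995835]
 [ 16.3305582  -10.19846585 -17.22790342]
 [-23.24253283 -40.31453181 -17.2363452 ]
 [ 22.65496584 -40.32969192 -17.26115119]]
```

Request:
play_rows(steps=[0, 0, -20, 0, 0, 0, 0, 0, -40, 0, 0, 0, 0, 0, -40, 0, 0, 0, 0, 0, 0, 0, 0, 0])

```text
t: 6.35
ee_pos: [504.7, -166.4, 107.1]
eef_rot: [0.698, 0.716, 0.001, 0.005]
contact_force: [1.6, -1.1, -1.6]
grip_width: 48.1
```

```bash
python3 m.py w5
```

```text
6.35 [ 504.69949579 -166.43507129  107.11300157] [-4.81421182e-01  2.46973487e-01  1.77078758e+00 -7.75684436e-05
  1.11333090e+00 -2.07849934e+00] [ 1.61833365 -1.12867796 -1.58635483]
cop [243.91156463  16.22959184] 588 [ 372.72701478 -221.31274674   20.        ] (array([ 372.2, -222.1]), array([19.5, 13.6], dtype=float32), -0.114)
cop [472.54906877  94.27901146] 2792 [417.79702592 -59.47328382  20.        ] (array([418.4, -59.5]), array([39.9, 34.1], dtype=float32), -0.046)
cop [327.28962372 320.56556442] 877 [ 622.56308882 -156.86574318   20.        ] (array([ 618.2, -164.3]), array([62.4, 26.7], dtype=float32), -1.539)
blk [319.54691076 270.11664459] 16606 (array([ 581.3, -165.3]), array([178.3,  90. ], dtype=float32), 0.029) 0.61
blk [469.08843722  87.83550136] 11070 (array([418.2, -63.1]), array([98.7, 55. ], dtype=float32), -0.051) 0.61
blk [230.24257932  22.49188478] 6839 (array([ 374.9, -233.9]), array([100.3,  32.5], dtype=float32), 1.496) 0.56
```

View pics/w5.png

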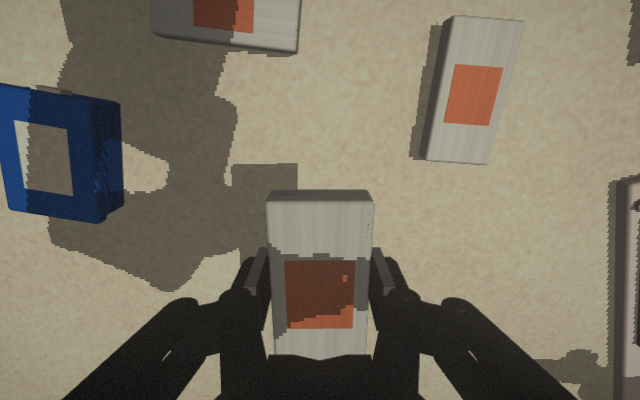

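```bash
python3 - <<'E'
from h import *
im=cv2.imread("pics/w1.png"); ci=imaging.camera_info("wrist")
T=np.eye(4);T[:3,:3]=Ro.from_quat([0.703,0.711,0,-0.001]).as_matrix();T[:3,3]=[461.67,-60.88,231.04]
W=np.linalg.inv(T@ci["mount"])
for p,c in comps(yellow(im),100): print("yel",c,len(p),rect(ray_plane(ci,p,20,W)))
need((553.5,173.5,107),1.898)
E
```

```text
yel [498.19954819 241.80572289] 1328 (array([562.9, 176.4]), array([134.9,  85. ], dtype=float32), 0.334)
shift [336.4  61.7  -5. ] turn [-2.00e-04 -1.00e-04 -3.01e-01]
shift after turn [303.  158.7  -5. ]
```

Request:
play_rows(steps=[0, 0, -10, 0, 0, -0.15, 0, 0, 0, 0, 0, -0.15, 30, 16, 0, 0, 0, 0, 38, 20, 0, 0, 0, 0, 38, 20, 0, 0, 0, 0])

```text
t: 6.95
ee_pos: [517.3, -44.7, 108.7]
eef_rot: [0.584, 0.812, -0.001, -0.003]
contact_force: [0.5, 0.1, -3.6]
grip_width: 48.5
```

Request:
play_rows(steps=[38, 20, 0, 0, 0, 0, 38, 20, 0, 0, 0, 0, 38, 20, 0, 0, 0, 0, 30, 16, 0, 0, 0, 0, 0, 0, 0, 0, 0, 0])

```text
t: 7.45
ee_pos: [543.4, 118.6, 108.7]
eef_rot: [0.581, 0.814, -0.001, -0.003]
contact_force: [-0.2, -0.1, -3.6]
grip_width: 48.8
```

```bash
python3 m.py w6; python3 -c "
from h import *
need((553.7,173.3,107),1.90)"
```

```text
7.45 [543.41627472 118.58783946 108.72173737] [ 0.05823006  0.30221985  1.69511213  0.0019466   1.15039006 -1.84464646] [-0.15105785 -0.13394495 -3.59163399]
cop [321.64982374 315.38249119] 1702 [647.41669634 156.37155066  20.        ] (array([644.7, 153.3]), array([62.4, 36.3], dtype=float32), -1.243)
yel [397.95713411 203.33864054] 1633 (array([555. , 173.7]), array([116.6,  84.4], dtype=float32), 0.336)
blk [319.64030154 270.13629293] 16714 (array([614.2, 143.2]), array([176.9,  90.8], dtype=float32), 0.336) 0.85
blk [125.27532651  16.12566184] 2833 (array([462.6, -51.6]), array([64.5, 26.3], dtype=float32), -1.239) 0.64
shift [51.8 28.6  1.9] turn [-0.0064 -0.0012 -0.0008]
shift after turn [51.7 28.6  2. ]
```

View pics/w6.png

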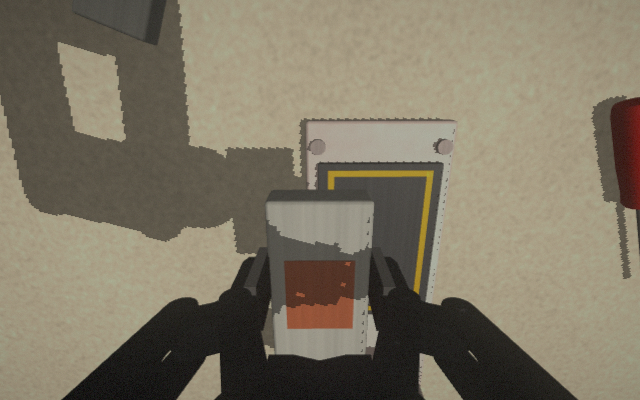

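```bash
python3 - <<'E'
from h import *
im,ci,W=wrist("w7"); T=pose()
m=yellow(im); ys,xs=np.nonzero(m[:240]); 
top=np.array([[x,ys[xs==x].min()] for x in range(335,430,3) if (xs==x).any()])
P=ray_plane(ci,np.r_[top[:1],top[-1:]],20,W); print(P, np.arctan2(*(P[1]-P[0])[1::-1])-np.pi/2)
ys,xs=np.nonzero(m)
L=np.array([[xs[ys==190].min(),190],[xs[ys==190].max(),190]]);P2=ray_plane(ci,L,20,W);print(L,P2,np.linalg.norm(P2[1]-P2[0]))
# tool coords
for Q in (P,P2): print((np.c_[Q,np.ones(2)]@np.linalg.inv(T).T)[:,:3])
print(T[:3,3])
E
```

```text
[[513.36754119 117.52219933  20.        ]
 [488.82622088 187.08584229  20.        ]] 0.3391577006507127
[[429 190]
 [435 190]] [[502.87866522 194.66144144  20.        ]
 [501.31185238 199.2648231   20.        ]] 4.862717885928921
[[ 12.74935053 -27.17001888  89.65139434]
 [ 86.50943732 -28.07563171  89.73068398]]
[[ 89.17188539 -12.33508331  89.64465647]
 [ 94.03459739 -12.34083092  89.64957966]]
[543.69950132 114.24863879 109.48398946]
```

Request:
play_rows(steps=[0, 0, 0, 0, 0, 0, 0, 0, 0, 0, 0, 0, 0, 0, 0, 0, 0, 0])

```text
t: 7.9
ee_pos: [545.9, 113.5, 112.1]
eef_rot: [0.584, 0.812, -0.0, -0.0]
contact_force: [0.5, 0.4, -2.0]
grip_width: 48.7
```

```bash
python3 - <<'E'
from h import *
T=pose(); print(T[:3,3],bot.read_state()["joint_velocities"])
im,ci,W=wrist("w8"); T=pose(); print(T[:3,3])
m=yellow(im); ys,xs=np.nonzero(m[:240]); 
top=np.array([[x,ys[xs==x].min()] for x in range(335,430,3) if (xs==x).any()])
P=ray_plane(ci,np.r_[top[:1],top[-1:]],20,W); print(top[0],top[-1],P, np.arctan2(*(P[1]-P[0])[1::-1])-np.pi/2)
L=[]
for r in (180,183,186):
    x=xs[ys==r]; L+= [[x.min(),r],[x.max(),r]]
P2=ray_plane(ci,L,20,W);print(L)
for Q in (P,P2): print(np.round((np.c_[Q,np.ones(len(Q))]@np.linalg.inv(T).T)[:,:3],1))
need((553.7,173.3,107),1.90)
E
```

```text
[545.86131359 113.52982217 112.10457843] [ 0.00490559 -0.00369857 -0.00403761  0.00252656  0.00117127  0.00063764]
[545.99493524 113.69131316 112.27846321]
[335 168] [428 167] [[513.95939398 115.4346559   20.        ]
 [489.4784867  185.62259094  20.        ]] 0.3355971913475637
[[np.int64(334), 180], [np.int64(438), 180], [np.int64(334), 183], [np.int64(437), 183], [np.int64(334), 186], [np.int64(437), 186]]
[[ 11.9 -29.8  92.3]
 [ 86.2 -30.6  92.3]]
[[ 11.2 -19.9  92.3]
 [ 95.6 -19.8  92.3]
 [ 11.3 -17.3  92.3]
 [ 95.1 -17.3  92.3]
 [ 11.3 -14.8  92.3]
 [ 95.4 -14.8  92.3]]
shift [54.  26.3  5.3] turn [-0.0001  0.     -0.0044]
shift after turn [53.9 26.6  5.3]
```

Request:
play_rows(steps=[27, 13, 0, 0, 0, -0.005, 27, 14, 0, 0, 0, 0, 0, 0, 30, 0, 0, 0, 0, 0, 30, 0, 0, 0, 0, 0, 0, 0, 0, 0])

```text
t: 8.45
ee_pos: [549.6, 173.5, 47.8]
eef_rot: [0.581, 0.814, -0.004, -0.004]
contact_force: [-0.7, -0.2, -3.5]
grip_width: 48.6
```

Request:
play_rows(steps=[0, 0, 5, 0, 0, 0, 0, 0, 0, 0, 0, 0, 0, 0, 0, 0, 0, 0, 0, 0, 0, 0, 0, 0, 0, 0, 0, 0, 0, 0])

```text
t: 8.95
ee_pos: [554.9, 174.4, 48.4]
eef_rot: [0.581, 0.814, 0.001, 0.001]
contact_force: [-1.0, 0.4, -2.8]
grip_width: 48.6
```

```bash
python3 - <<'E'
from h import *
im,ci,W=wrist("w9")
cv2.imwrite("pics/s9.png",imaging.capture("side"))
need((553.7,173.3,23),1.90); print(bot.read_state()["contact_force"])
E
```

```text
shift [-0.8 -1.1 24.9] turn [0.001  0.0002 0.0019]
shift after turn [-0.8 -1.1 24.9]
[-0.2031056   0.31466677 -3.22076933]
```

View pics/w9.png

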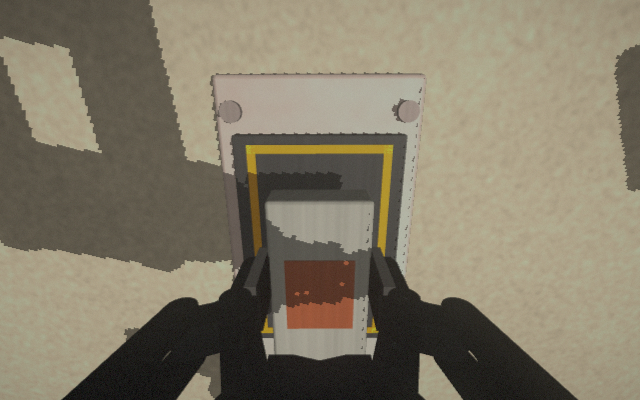

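View pics/s9.png

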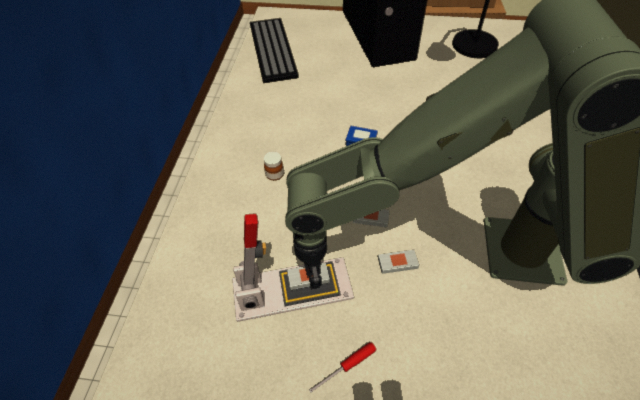

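Request:
play_rows(steps=[-0.5, -1, 10, 0, 0, 0, 0, 0, 8, 0, 0, 0, 0, 0, 4, 0, 0, 0, 0, 0, 0, 0, 0, 0, 0, 0, 0, 0, 0, 0])

```text
t: 9.55
ee_pos: [553.1, 173.6, 24.8]
eef_rot: [0.581, 0.814, -0.0, -0.0]
contact_force: [0.2, 1.0, -2.6]
grip_width: 48.4
```

Request:
play_rows(steps=[0, 0, 2, 0, 0, 0, 0, 0, 0, 0, 0, 0, 0, 0, 0, 0, 0, 0])

```text
t: 9.85
ee_pos: [553.4, 173.6, 23.4]
eef_rot: [0.581, 0.814, 0.0, 0.0]
contact_force: [-0.9, -0.1, -2.9]
grip_width: 48.5
```

Request:
play_rows(steps=[0, 0, 1, 0, 0, 0, 0, 0, 0, 0, 0, 0, 0, 0, 0, 0, 0, 0])

```text
t: 10.15
ee_pos: [553.7, 173.6, 22.8]
eef_rot: [0.581, 0.814, 0.0, 0.0]
contact_force: [-0.7, -0.5, 0.4]
grip_width: 48.6
```

Request:
play_rows(steps=[0, 0, 0, 0, 0, 0, 0, 0, 0, 0, 0, 0, 0, 0, 0, 0, 0, 0, 0, 0, 0, 0, 0, 0], hand=85)

```text
t: 10.55
ee_pos: [553.6, 173.6, 22.4]
eef_rot: [0.581, 0.814, 0.0, 0.0]
contact_force: [-0.6, 0.2, 0.2]
grip_width: 85.3
```

Request:
play_rows(steps=[0, 0, -10, 0, 0, 0, 0, 0, -30, 0, 0, 0, 0, 0, -40, 0, 0, 0, 0, -20, -40, 0, 0, 0, 0, -30, -20, 0, 0, 0])

```text
t: 11.05
ee_pos: [509.4, 157.7, 167.7]
eef_rot: [0.581, 0.814, 0.003, 0.003]
contact_force: [0.3, -0.7, 0.6]
grip_width: 84.9
```

Request:
play_rows(steps=[0, -30, -20, 0, 0, 0, 0, 0, 0, 0, 0, 0, 0, 0, 0, 0, 0, 0, 0, 0, 0, 0, 0, 0])

```text
t: 11.45
ee_pos: [478.0, 147.6, 182.1]
eef_rot: [0.581, 0.814, 0.0, 0.0]
contact_force: [0.1, 0.3, 0.1]
grip_width: 85.2
```

```bash
python3 m.py w10; python3 - <<'E'
from h import *
for n in ["top","side"]: 
    im=imaging.capture(n); cv2.imwrite(f"pics/{n}10.png",im); ci=imaging.camera_info(n)
    for p,c in comps(copper(im),40): print(n,"cop",c,len(p),ray_plane(ci,p,40).mean(0),rect(ray_plane(ci,p,40)))
    print(imaging.tip_of(n,"lever_grip"))
E
```

```text
11.45 [478.04314505 147.64472694 182.0723639 ] [ 1.26358955e-01  9.54003920e-02  1.77543958e+00  7.68090863e-05
  1.27065827e+00 -1.77559001e+00] [0.06497486 0.31369816 0.05244829]
cop [300.77583799  18.08798883] 1432 [341.99028574  82.79433805  20.        ] (array([342.5,  82.9]), array([34.4, 28.9], dtype=float32), -1.24)
cop [118.83564014  56.10034602] 578 [425.99595023 -66.91710514  20.        ] (array([425. , -65.4]), array([25.7, 21.4], dtype=float32), -0.038)
cop [507.56338028 173.73521127] 355 [407.50443217 331.20256933  20.        ] (array([408.5, 335.6]), array([53.5, 20.4], dtype=float32), 0.71)
cop [518.07194245 209.76258993] 278 [439.30565232 363.00599447  20.        ] (array([434. , 357.6]), array([62.4, 20.5], dtype=float32), 0.681)
cop [319.29748744 264.31055276] 995 [574.01065672 180.05414562  20.        ] (array([574.4, 180.3]), array([41.3, 36.2], dtype=float32), 0.331)
yel [319.43248175 247.83394161] 1644 (array([563.2, 176.5]), array([133.9,  85. ], dtype=float32), 0.333)
blk [319.56197719 257.99087452] 3945 (array([570. , 179.1]), array([113.3,  53.4], dtype=flo
[... 1924 characters left out ...]
, -52.1]), array([28.8, 21.1], dtype=float32), 0.118)
side cop [250.61904762 226.69047619] 84 [744.93188689  36.48887192  40.        ] (array([741.6,  45.5]), array([111.1,  39. ], dtype=float32), -1.334)
side cop [398.15428571 259.22857143] 175 [337.20994413  92.0070712   40.        ] (array([337.3,  91.9]), array([39.3, 34.4], dtype=float32), 0.262)
side cop [308.66153846 278.32820513] 195 [561.47174031 175.26805552  40.        ] (array([561.5, 175. ]), array([40.1, 34.5], dtype=float32), 0.339)
side cop [363.03448276 357.60344828] 58 [409.95428592 357.46961022  40.        ] (array([415.6, 360.5]), array([93., 22.], dtype=float32), 0.885)
[{'at': [667.7, 213.1, 298.0], 'confidence': 0.64}]
```

View pics/w10.png

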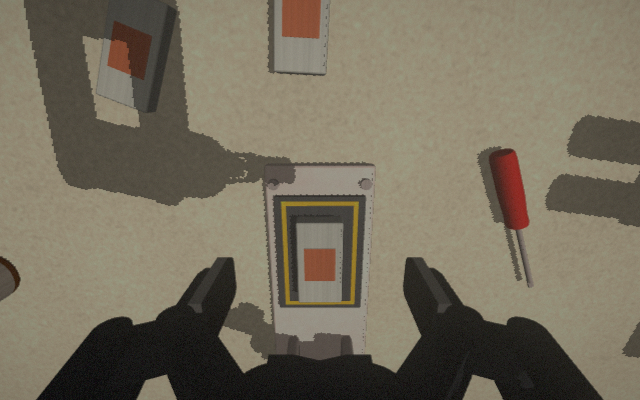

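Request:
play_rows(steps=[0, 0, -45, 0, 0, 0, 0, 0, -45, 0, 0, 0, 0, 0, -45, 0, 0, 0, 0, 0, -45, 0, 0, 0, 0, 0, -10, 0, 0, 0])

```text
t: 12.25
ee_pos: [480.3, 148.0, 379.0]
eef_rot: [0.581, 0.814, 0.004, 0.004]
contact_force: [0.2, 0.2, 0.7]
grip_width: 85.0
```

Request:
play_rows(steps=[0, 20, 0, 0, 0, 0, 0, 20, 0, 0, 0, 0, 0, 20, 0, 0, 0, 0, 0, 0, 0, 0, 0, 0, 0, 0, 0, 0, 0, 0])

```text
t: 12.75
ee_pos: [534.0, 167.0, 370.9]
eef_rot: [0.581, 0.814, -0.001, -0.001]
contact_force: [0.2, -0.6, 1.2]
grip_width: 84.8
```

```bash
cat >> h.py <<'E'
B=np.array([563,176.5]);A=0.331
def lev(th,r=240,off=18):
    p=np.deg2rad(80)-th; x=150-r*np.cos(p); return (B[0]+np.cos(A)*x,B[1]+np.sin(A)*x,75+r*np.sin(p)-off)
E
python3 m.py w11; python3 - <<'E'
from h import *
print(imaging.tip_of("wrist","lever_grip"))
x,y,z=lev(0);print(x,y,z); need((x,y,380),1.9018)
E
```

```text
12.75 [534.0121931  166.97448683 370.86204485] [ 1.48413374e-01  1.05059314e-01  1.37477840e+00 -7.94512858e-05
  1.66480585e+00 -1.75369776e+00] [ 0.15858862 -0.58769784  1.23046521]
cop [307.52736318   7.92537313] 402 [345.87900544  83.99943483  20.        ] (array([346.7,  84.1]), array([33.2, 21.2], dtype=float32), -1.24)
cop [200.2832  24.016 ] 625 [416.04742025 -57.19530275  20.        ] (array([418.1, -58.9]), array([40.4, 33.7], dtype=float32), -0.034)
cop [448.02285714 120.12285714] 350 [421.04733399 345.98302903  20.        ] (array([422.1, 348.3]), array([90.6, 20.7], dtype=float32), 0.726)
cop [319.  171.5] 504 [567.79298563 177.67925743  20.        ] (array([567.9, 177.7]), array([39.9, 34.3], dtype=float32), 0.331)
yel [318.88209121 166.47719689] 899 (array([563. , 176.3]), array([134.2,  85.6], dtype=float32), 0.332)
blk [307.46349862  20.2637741 ] 1452 (array([362.1,  89.1]), array([53.6, 51.3], dtype=float32), 0.331) 0.94
blk [319.63184641 169.24392998] 1771 (array([566.7, 177.5]), array([104.2,  50.4], dtype=float32), 0.347) 0.84
blk [201.27973396  30.20383412] 2556 (array([420.7, -54.9]), array([96.6, 57.4], dtype=float32), -0.036) 0.8
[{'at': [674.1, 212.5, 295.9], 'confidence': 0.78}]
665.4443515687594 211.7042406678977 293.35386072292994
shift [ -0.5 139.1  -8.1] turn [-0.0008 -0.0001  0.0002]
shift after turn [ -0.4 139.1  -8. ]
```

View pics/w11.png

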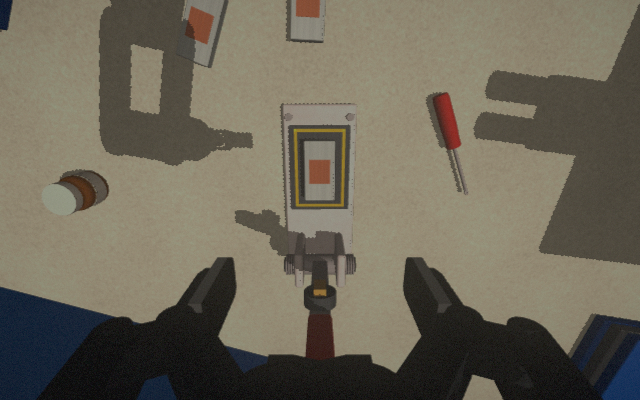

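Request:
play_rows(steps=[0, 35, -8, 0, 0, 0, 0, 40, 0, 0, 0, 0, 0, 40, 0, 0, 0, 0, 0, 23, 0, 0, 0, 0, 0, 0, 0, 0, 0, 0])

```text
t: 13.4
ee_pos: [666.2, 212.2, 378.1]
eef_rot: [0.581, 0.814, -0.001, -0.001]
contact_force: [0.3, 0.2, -0.1]
grip_width: 85.2
```

Request:
play_rows(steps=[0, 0, 0, 0, 0, 0, 0, 0, 0, 0, 0, 0])

```text
t: 13.6
ee_pos: [664.0, 211.6, 381.0]
eef_rot: [0.581, 0.814, 0.0, 0.0]
contact_force: [-0.6, 0.1, -0.4]
grip_width: 85.1
```

```bash
python3 m.py w12|head -1; python3 - <<'E'
from h import *
cv2.imwrite("pics/s12.png",imaging.capture("side"))
need(lev(0),1.9018)
E
```

```text
13.6 [663.959571   211.64832859 381.003844  ] [ 1.84591892e-01  4.14157716e-01  9.74852417e-01 -4.51170428e-05
shift [-0.4  1.2 88.1] turn [0.0011 0.0002 0.0001]
shift after turn [-0.4  1.3 88.1]
```

View pics/w12.png

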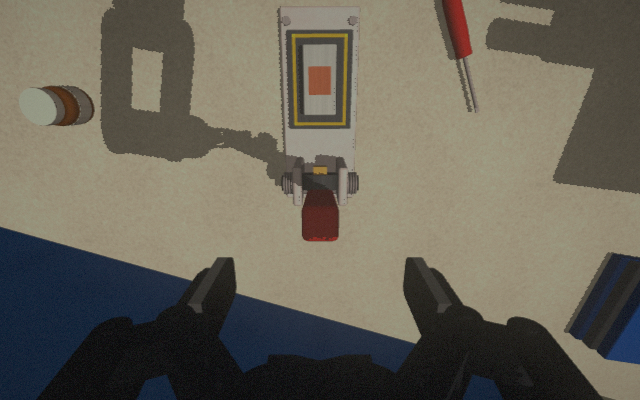

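View pics/s12.png

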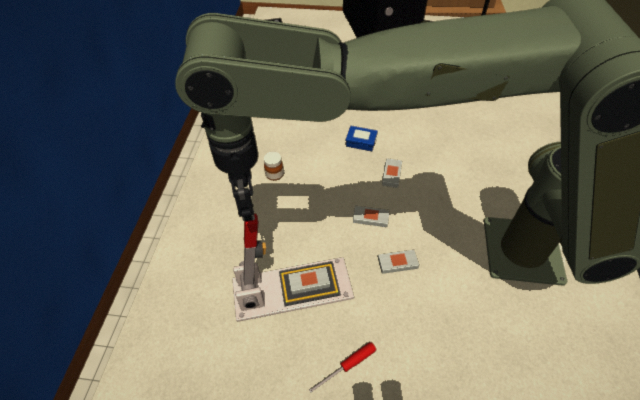

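```bash
python3 - <<'E'
from h import *
ci=imaging.camera_info("wrist"); W=np.linalg.inv(pose()@ci["mount"])
for r in (265,240):
    q=W@np.r_[lev(0,r,0),1]; print(r,q[0]/q[2]*ci["fx"]+ci["cx"],q[1]/q[2]*ci["fy"]+ci["cy"])
E
```

```text
265 319.5658232581248 221.57009471107614
240 319.53582761913646 213.97580294724793
```

Request:
play_rows(steps=[0, 1, 30, 0, 0, 0, 0, 0, 30, 0, 0, 0, 0, 0, 28, 0, 0, 0, 0, 0, 0, 0, 0, 0, 0, 0, 0, 0, 0, 0])

```text
t: 14.25
ee_pos: [665.4, 212.1, 292.7]
eef_rot: [0.581, 0.814, -0.0, -0.0]
contact_force: [-0.6, 0.2, 0.8]
grip_width: 85.3
```

```bash
python3 m.py w13|head -1; python3 - <<'E'
from h import *
cv2.imwrite("pics/s13.png",imaging.capture("side")[150:330,150:400])
need(lev(0),1.9018)
E
```

```text
14.25 [665.41655612 212.11881233 292.69135238] [ 1.84859309e-01  4.36220239e-01  1.11918602e+00 -1.35758708e-05
shift [-0.2 -1.7  2.2] turn [0.0051 0.0007 0.0002]
shift after turn [-0.2 -1.7  2.2]
```

View pics/w13.png

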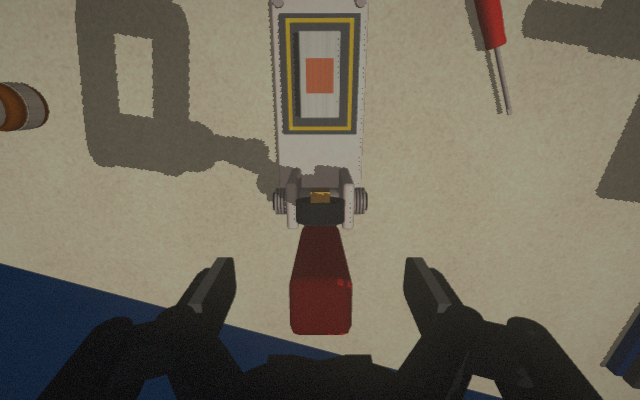

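View pics/s13.png

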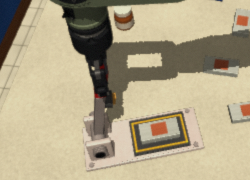

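Request:
play_rows(steps=[0, 0, 0, 0, 0, 0, 0, 0, 0, 0, 0, 0, 0, 0, 0, 0, 0, 0, 0, 0, 0, 0, 0, 0, 0, 0, 0, 0, 0, 0], hand=15, grip_force=45)

```text
t: 14.9
ee_pos: [665.8, 212.7, 292.6]
eef_rot: [0.581, 0.814, 0.0, -0.0]
contact_force: [-1.0, 1.3, 1.2]
grip_width: 25.6
```

Request:
play_rows(steps=[0, 0, 0, 0, 0, 0, 0, 0, 0, 0, 0, 0, 0, 0, 0, 0, 0, 0, 0, 0, 0, 0, 0, 0])

```text
t: 15.3
ee_pos: [665.8, 212.7, 292.6]
eef_rot: [0.581, 0.814, 0.0, -0.0]
contact_force: [-1.3, 2.0, 1.8]
grip_width: 25.6
```

```bash
python3 - <<'E'
from h import *
im,ci,W=wrist("w14"); T=pose()
print(np.round(T[:3,3],1))
# best circle-relative: offset from lever hinge in press plane
def pl(P): d=P[:2]-B; return d@[np.cos(A),np.sin(A)], d@[-np.sin(A),np.cos(A)], P[2]
print(pl(T[:3,3]))
prev=None
for th in np.arange(0,1.41,0.1):
    p=np.deg2rad(80)-th; q=np.array([-240*np.cos(p),-240*np.sin(p)])  # tool y (press x), tool z (down)
    if prev is not None: print(round(th,2),np.round(q-prev,1))
    prev=q
E
```

```text
[665.8 212.7 292.6]
(np.float64(108.97464678695121), np.float64(0.8108871827481897), np.float64(292.59155647649146))
0.1 [-23.4   5.3]
0.2 [-22.7   7.6]
0.3 [-21.9   9.9]
0.4 [-20.8  12. ]
0.5 [-19.5  14. ]
0.6 [-18.   15.9]
0.7 [-16.3  17.6]
0.8 [-14.4  19.2]
0.9 [-12.5  20.5]
1.0 [-10.4  21.6]
1.1 [-8.1 22.6]
1.2 [-5.8 23.3]
1.3 [-3.5 23.7]
1.4 [-1.1 24. ]
```

View pics/w14.png

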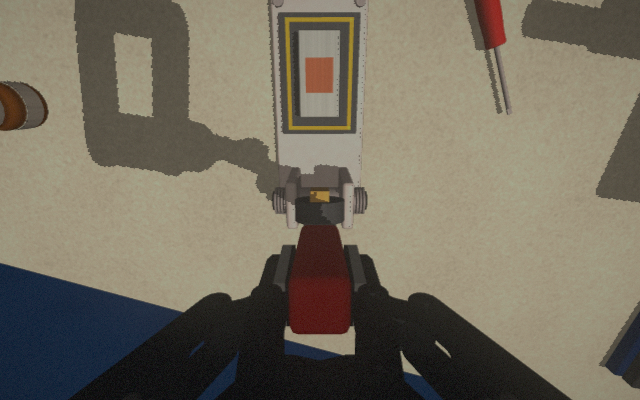

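Request:
play_rows(steps=[0, -11.8, 2.3, 0, 0, 0, 0, -11.6, 3, 0, 0, 0, 0, -11.4, 3.5, 0, 0, 0, 0, -11.3, 4.1, 0, 0, 0, 0, 0, 0, 0, 0, 0])

```text
t: 15.85
ee_pos: [623.3, 198.0, 280.3]
eef_rot: [0.581, 0.814, 0.002, 0.002]
contact_force: [3.5, 4.9, 1.2]
grip_width: 25.2
```

```bash
python3 m.py w15|head -1;python3 - <<'E'
from h import *
cv2.imwrite("pics/s15.png",imaging.capture("side"))
E
```

```text
15.85 [623.32934791 197.97121512 280.32559938] [ 1.74817514e-01  3.39297774e-01  1.27439735e+00  1.07434894e-03
```

View pics/s15.png

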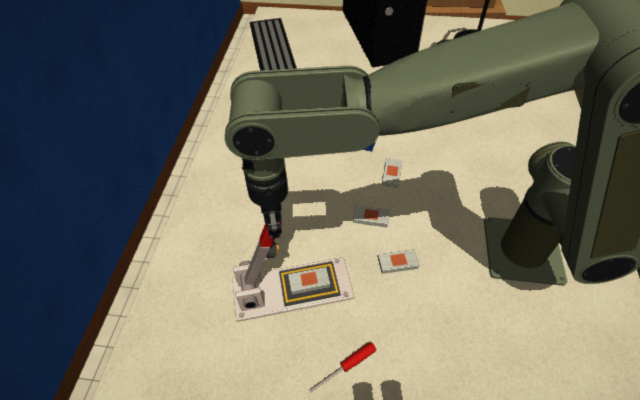

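Lever follows the gripper. Continuing along the arc.

Request:
play_rows(steps=[0, -11, 4.7, 0, 0, 0, 0, -10.9, 5.2, 0, 0, 0, 0, -10.5, 5.8, 0, 0, 0, 0, -10.3, 6.2, 0, 0, 0, 0, 0, 0, 0, 0, 0])

```text
t: 16.5
ee_pos: [583.2, 184.1, 259.2]
eef_rot: [0.581, 0.814, 0.002, 0.002]
contact_force: [3.1, 4.9, 5.1]
grip_width: 25.5
```

Request:
play_rows(steps=[0, -9.9, 6.8, 0, 0, 0, 0, -9.6, 7.2, 0, 0, 0, 0, -9.2, 7.7, 0, 0, 0, 0, -8.8, 8.2, 0, 0, 0, 0, 0, 0, 0, 0, 0])

```text
t: 17.0
ee_pos: [547.6, 171.7, 229.7]
eef_rot: [0.581, 0.814, 0.002, 0.001]
contact_force: [0.5, 4.2, 8.1]
grip_width: 25.7
```

```bash
python3 - <<'E'
from h import *
cv2.imwrite("pics/s16.png",imaging.capture("side")); T=pose(); print(T[:3,3],bot.read_state()["contact_force"]); need(lev(0.6,240,19),1.9018)
E
```

```text
[547.95335231 171.86439176 229.98825844] [0.56471749 4.81464183 8.33495597]
shift [-0.5 -2.1  2.4] turn [ 0.0049 -0.      0.0003]
shift after turn [-0.5 -2.1  2.4]
```

View pics/s16.png

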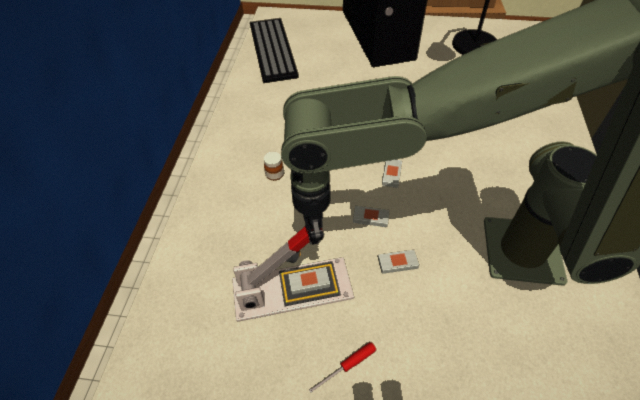

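```bash
python3 m.py w16|head -1
```

```text
17.05 [547.95335231 171.86439176 229.98825844] [ 1.52748002e-01  2.02841516e-01  1.54872239e+00  9.32589163e-04
```

View pics/w16.png

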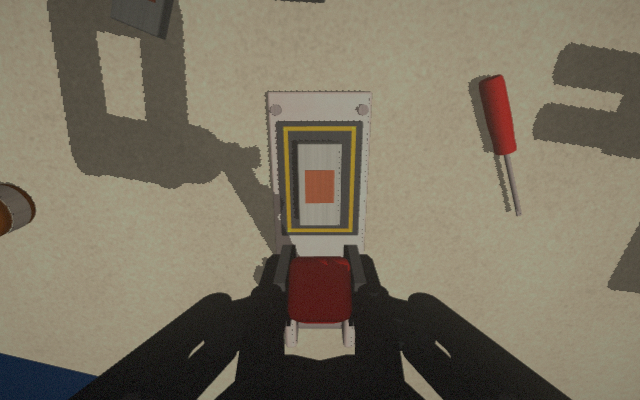

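Request:
play_rows(steps=[0, -8.4, 8.6, 0, 0, 0, 0, -8, 9, 0, 0, 0, 0, -7.5, 9.4, 0, 0, 0, 0, -7, 9.7, 0, 0, 0, 0, 0, 0, 0, 0, 0])

```text
t: 17.65
ee_pos: [518.2, 161.5, 192.7]
eef_rot: [0.581, 0.814, 0.001, 0.001]
contact_force: [-1.2, 3.4, 9.8]
grip_width: 25.7
```

Request:
play_rows(steps=[0, -6.4, 10.1, 0, 0, 0, 0, -6, 10.4, 0, 0, 0, 0, -5.4, 10.7, 0, 0, 0, 0, -4.9, 11, 0, 0, 0, 0, 0, 0, 0, 0, 0])

```text
t: 18.15
ee_pos: [496.3, 154.0, 149.9]
eef_rot: [0.581, 0.814, 0.001, 0.0]
contact_force: [-3.4, 2.4, 11.9]
grip_width: 25.9
```

```bash
cat > r.py <<'E'
from h import *
T=pose(); d=T[:2,3]-B; x=d@[np.cos(A),np.sin(A)]; z=T[2,3]+18
print("r",np.hypot(150-x,z-75),"theta",np.deg2rad(80)-np.arctan2(z-75,150-x),T[:3,3],bot.read_state()["contact_force"]); need(lev(1.42,240,18),1.9018)
E
python3 r.py
```

```text
r 239.14083128218226 theta 0.9973378162877582 [496.32338767 154.01935768 149.88911827] [-3.37005562  2.42529994 11.92516627]
shift [ -0.4 -19.7  98.6] turn [ 0.0015 -0.0001  0.0002]
shift after turn [ -0.4 -19.6  98.6]
```

Request:
play_rows(steps=[0, -4.3, 11.2, 0, 0, 0, 0, -3.8, 11.4, 0, 0, 0, 0, -3.2, 11.6, 0, 0, 0, 0, -2.6, 11.7, 0, 0, 0, 0, 0, 0, 0, 0, 0])

```text
t: 18.65
ee_pos: [483.1, 149.4, 103.6]
eef_rot: [0.581, 0.814, 0.0, 0.0]
contact_force: [-5.1, 2.0, 11.7]
grip_width: 25.2
```

Request:
play_rows(steps=[0, -2, 11.8, 0, 0, 0, 0, -1.5, 11.9, 0, 0, 0, 0, -0.9, 11.9, 0, 0, 0, 0, -0.3, 12, 0, 0, 0, 0, 0, 0, 0, 0, 0])

```text
t: 19.15
ee_pos: [478.7, 147.9, 55.7]
eef_rot: [0.581, 0.814, -0.0, -0.0]
contact_force: [-4.5, 2.9, 12.2]
grip_width: 25.6
```

```bash
python3 r.py; python3 m.py w18|head -1;python3 - <<'E'
from h import *
cv2.imwrite("pics/s18.png",imaging.capture("side"))
print(imaging.tip_of("side","lever_grip"))
E
```

```text
r 239.05534330335908 theta 1.4015108230688644 [478.66138703 147.90972511  55.74558162] [-4.54131707  2.85184773 12.23100423]
shift [-0.4 -0.9  4.4] turn [-0.0002 -0.0002  0.0003]
shift after turn [-0.4 -0.9  4.4]
19.15 [478.66138703 147.90972511  55.74558162] [ 1.26690527e-01  2.75436730e-01  1.86530780e+00  1.67341590e-04
[]
```

View pics/s18.png

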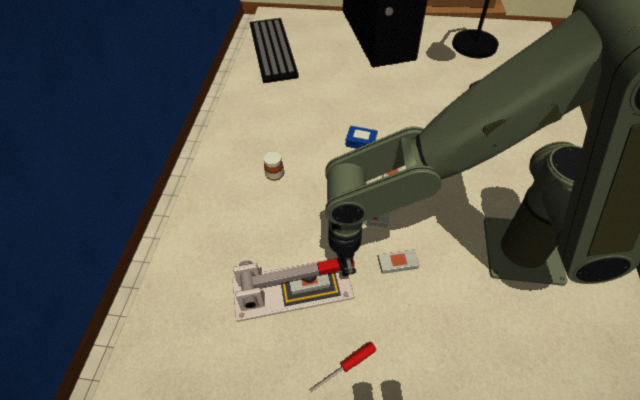

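View pics/w18.png

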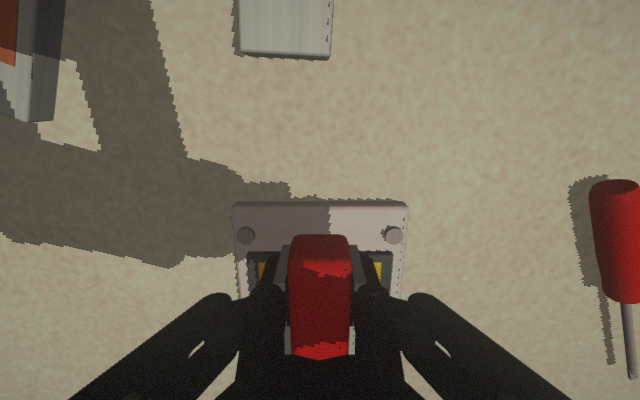

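Request:
play_rows(steps=[0, 0, 3, 0, 0, 0, 0, 0, 0, 0, 0, 0, 0, 0, 0, 0, 0, 0])

```text
t: 19.65
ee_pos: [478.7, 147.9, 53.8]
eef_rot: [0.581, 0.814, -0.0, -0.0]
contact_force: [-5.9, 3.3, 12.8]
grip_width: 25.6
```

Request:
play_rows(steps=[0, 0, 2, 0, 0, 0, 0, 0, 0, 0, 0, 0, 0, 0, 0, 0, 0, 0])

```text
t: 19.95
ee_pos: [478.7, 147.9, 51.8]
eef_rot: [0.581, 0.814, -0.0, -0.0]
contact_force: [-5.9, 1.7, 12.6]
grip_width: 25.5
```

Request:
play_rows(steps=[0, 0, 0, 0, 0, 0, 0, 0, 2, 0, 0, 0, 0, 0, 0, 0, 0, 0], grip_force=90)

```text
t: 20.25
ee_pos: [478.7, 147.9, 49.9]
eef_rot: [0.581, 0.814, -0.0, -0.0]
contact_force: [-7.8, 1.1, 15.5]
grip_width: 25.0
```

Request:
play_rows(steps=[0, 0, 2, 0, 0, 0, 0, 0, 0, 0, 0, 0, 0, 0, 0, 0, 0, 0])

```text
t: 20.55
ee_pos: [478.8, 148.0, 47.9]
eef_rot: [0.581, 0.814, 0.0, 0.0]
contact_force: [-6.7, 1.8, 13.8]
grip_width: 25.0
```

```bash
python3 r.py; python3 m.py w19|head -1;python3 - <<'E'
from h import *
im=imaging.capture("side");cv2.imwrite("pics/s19.png",cv2.resize(im[220:340,210:390],None,fx=4,fy=4))
ci=imaging.camera_info("side")
W=ci["world_to_cam"]
for th in (1.2,1.3,1.4):
    for r in (24*0+175,265):
        q=W@np.r_[lev(th,r,-13*np.cos(np.deg2rad(80)-th)),1]; print(th,r,((q[0]/q[2]*ci["fx"]+ci["cx"])-210)*4,((q[1]/q[2]*ci["fy"]+ci["cy"])-220)*4)
E
```

```text
r 239.10385462207205 theta 1.4343164256784815 [478.77404871 147.9550974   47.90357095] [-6.67428811  1.77731721 13.81638092]
shift [-0.4 -1.  -3.4] turn [0.0001 0.     0.0009]
shift after turn [-0.4 -1.  -3.4]
20.55 [478.77404871 147.9550974   47.90357095] [ 1.26833771e-01  2.88935801e-01  1.86851999e+00  1.74492188e-05
1.2 175 422.100014010314 163.20838405827863
1.2 265 565.8239688374251 121.43384512832051
1.3 175 426.91708269860646 176.6919522481594
1.3 265 570.3561160555198 142.6700420516837
1.4 175 428.85879917864054 190.59915237915357
1.4 265 570.5815094018749 164.19663777510186
```

View pics/s19.png

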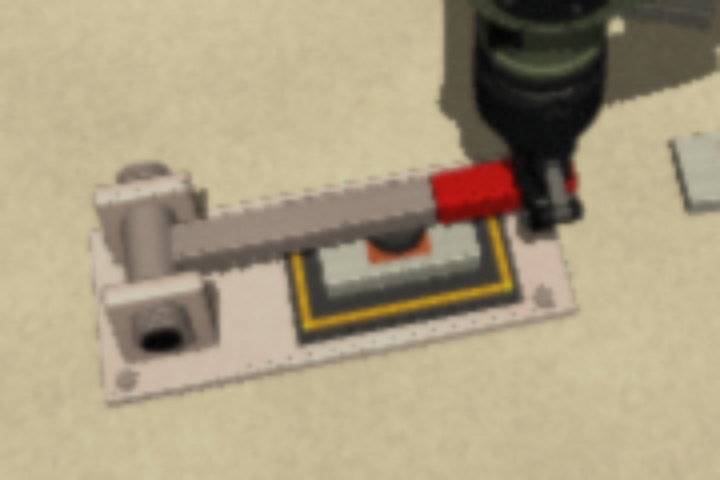

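View pics/w19.png

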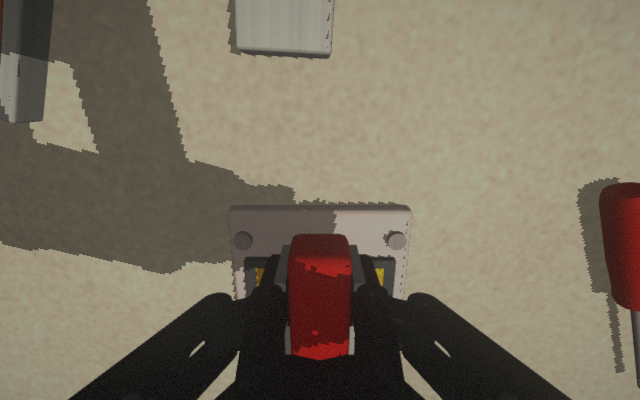

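Request:
play_rows(steps=[0, 0, 2, 0, 0, 0, 0, 0, 2, 0, 0, 0, 0, 0, 0, 0, 0, 0])

```text
t: 21.0
ee_pos: [479.0, 148.0, 44.8]
eef_rot: [0.581, 0.814, -0.0, -0.0]
contact_force: [-8.2, 2.1, 19.9]
grip_width: 25.0
```

Request:
play_rows(steps=[0, 0, 2, 0, 0, 0, 0, 0, 2, 0, 0, 0, 0, 0, 0, 0, 0, 0])

```text
t: 21.3
ee_pos: [479.0, 148.0, 43.7]
eef_rot: [0.58, 0.814, -0.001, -0.0]
contact_force: [-18.5, -1.1, 42.8]
grip_width: 25.1
```

```bash
python3 r.py; python3 m.py w20|head -1;python3 - <<'E'
from h import *
im=imaging.capture("side");cv2.imwrite("pics/s20.png",cv2.resize(im[220:340,210:390],None,fx=4,fy=4))
E
```

```text
r 239.07385072894502 theta 1.4518026314060455 [478.99220502 148.01425303  43.72884763] [-18.46498879  -1.07828622  42.83952965]
shift [-0.4 -1.2 -7.6] turn [-0.0011  0.0002  0.0014]
shift after turn [-0.4 -1.2 -7.6]
21.3 [478.99220502 148.01425303  43.72884763] [ 1.27151554e-01  2.97302555e-01  1.86863682e+00 -4.63109706e-04
```

View pics/s20.png

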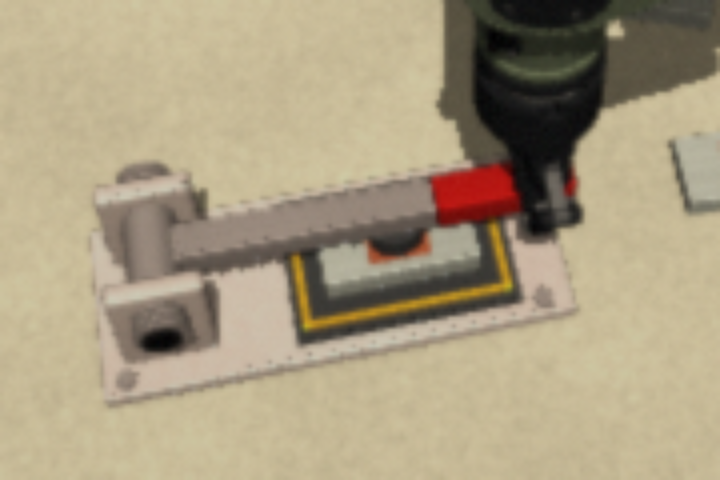

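View pics/w20.png

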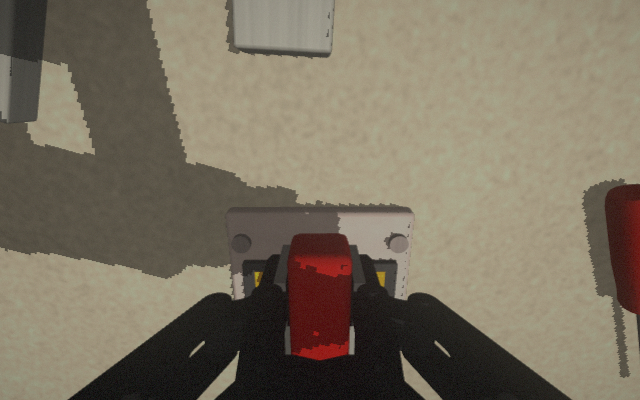

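Request:
play_rows(steps=[0, 0, -2, 0, 0, 0, 0, 0, 0, 0, 0, 0, 0, 0, 0, 0, 0, 0, 0, 0, 0, 0, 0, 0, 0, 0, 0, 0, 0, 0])

```text
t: 21.95
ee_pos: [479.0, 148.0, 44.1]
eef_rot: [0.58, 0.814, -0.0, 0.0]
contact_force: [-11.8, 0.9, 29.4]
grip_width: 25.3
```

Request:
play_rows(steps=[0, 0, 0, 0, 0, 0, 0, 0, 0, 0, 0, 0], grip_force=50)

```text
t: 22.15
ee_pos: [479.0, 148.0, 44.1]
eef_rot: [0.58, 0.814, -0.0, 0.0]
contact_force: [-12.0, 0.8, 29.0]
grip_width: 25.3
```

Request:
play_rows(steps=[0, 0, -8, 0, 0, 0, 0, 0, -7, 0, 0, 0, 0, 0.3, -12, 0, 0, 0, 0, 0.9, -11.9, 0, 0, 0, 0, 1.5, -11.9, 0, 0, 0])

```text
t: 22.65
ee_pos: [481.3, 148.8, 92.3]
eef_rot: [0.581, 0.814, -0.0, -0.0]
contact_force: [-0.5, 3.8, 6.0]
grip_width: 25.2
```

Request:
play_rows(steps=[0, 2, -11.8, 0, 0, 0, 0, 2.6, -11.7, 0, 0, 0, 0, 3.2, -11.6, 0, 0, 0, 0, 3.8, -11.4, 0, 0, 0, 0, 4.3, -11.2, 0, 0, 0])

```text
t: 23.15
ee_pos: [496.4, 154.0, 149.6]
eef_rot: [0.581, 0.814, 0.0, 0.0]
contact_force: [5.1, 4.9, -0.9]
grip_width: 25.2
```

Request:
play_rows(steps=[0, 4.9, -11, 0, 0, 0, 0, 5.4, -10.7, 0, 0, 0, 0, 6, -10.4, 0, 0, 0, 0, 6.4, -10.1, 0, 0, 0, 0, 0, 0, 0, 0, 0])

```text
t: 23.65
ee_pos: [518.4, 161.7, 192.6]
eef_rot: [0.581, 0.814, 0.001, 0.0]
contact_force: [0.9, 4.2, 3.9]
grip_width: 24.9
```

```bash
python3 r.py; python3 m.py w21|head -1
```

```text
r 239.17243115833412 theta 0.7933525134830887 [518.39629567 161.66544763 192.62094225] [0.86348989 4.23648337 3.85256512]
shift [ -0.5 -43.2 141.2] turn [ 0.0016 -0.0002  0.0004]
shift after turn [ -0.5 -42.9 141.3]
23.65 [518.39629567 161.66544763 192.62094225] [ 1.42597588e-01  1.73165871e-01  1.66396314e+00  5.01362425e-04
```

View pics/w21.png

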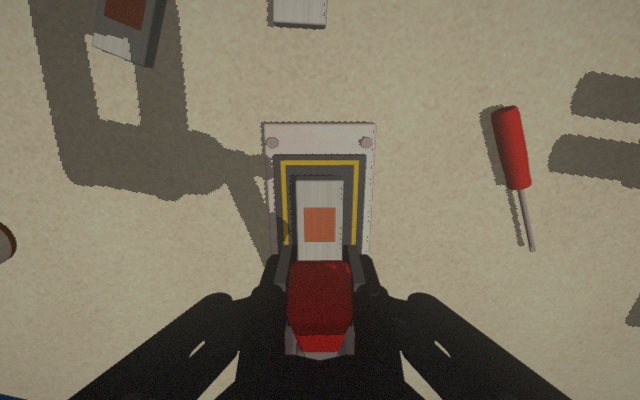

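Request:
play_rows(steps=[0, 7, -9.7, 0, 0, 0, 0, 7.5, -9.4, 0, 0, 0, 0, 8, -9, 0, 0, 0, 0, 8.4, -8.6, 0, 0, 0, 0, 8.8, -8.2, 0, 0, 0])

```text
t: 24.25
ee_pos: [554.8, 174.3, 236.3]
eef_rot: [0.581, 0.814, -0.001, -0.001]
contact_force: [1.5, 4.3, -0.8]
grip_width: 25.0
```

Request:
play_rows(steps=[0, 9.2, -7.7, 0, 0, 0, 0, 9.6, -7.2, 0, 0, 0, 0, 9.9, -6.8, 0, 0, 0, 0, 10.3, -6.2, 0, 0, 0, 0, 10.5, -5.8, 0, 0, 0])

```text
t: 24.75
ee_pos: [601.1, 190.3, 269.7]
eef_rot: [0.581, 0.814, -0.001, -0.001]
contact_force: [-1.5, 2.6, 3.5]
grip_width: 24.9
```

Request:
play_rows(steps=[0, 10.9, -5.2, 0, 0, 0, 0, 11, -4.7, 0, 0, 0, 0, 11.3, -4.1, 0, 0, 0, 0, 0, 0, 0, 0, 0])

```text
t: 25.15
ee_pos: [633.3, 201.4, 283.9]
eef_rot: [0.581, 0.814, -0.0, -0.001]
contact_force: [-1.5, 3.7, 3.4]
grip_width: 25.6
```

```bash
python3 r.py; python3 -c "
from h import *
need(lev(0),1.9018)"
```

```text
r 239.10590162798624 theta 0.14655172369439473 [633.2637002  201.39164618 283.88607544] [-1.462354    3.70858355  3.39945   ]
shift [  -0.7 -164.2  232.8] turn [-0.0013 -0.0004  0.0005]
shift after turn [  -0.7 -164.5  232.6]
shift [-0.7 33.8 -9.5] turn [-0.0013 -0.0004  0.0005]
shift after turn [-0.7 33.8 -9.5]
```

Request:
play_rows(steps=[0, 11.4, -3.5, 0, 0, 0, 0, 11.6, -3, 0, 0, 0, 0, 0, 0, 0, 0, 0])

```text
t: 25.45
ee_pos: [654.9, 208.9, 290.2]
eef_rot: [0.581, 0.814, 0.0, -0.0]
contact_force: [-1.8, 3.4, 3.1]
grip_width: 25.2
```

Request:
play_rows(steps=[0, 6, -1.5, 0, 0, 0, 0, 3, -0.5, 0, 0, 0, 0, 0, 0, 0, 0, 0, 0, 0, 0, 0, 0, 0])

```text
t: 25.85
ee_pos: [658.5, 210.2, 291.1]
eef_rot: [0.581, 0.814, -0.005, -0.004]
contact_force: [-14.0, -1.1, 5.0]
grip_width: 25.0
```

```bash
python3 r.py
```

```text
r 239.15080139882957 theta 0.030577247501672344 [658.53792429 210.15972247 291.13785408] [-14.04763966  -1.10954198   4.97745695]
shift [  -0.8 -188.3  242.2] turn [-0.0123 -0.0005  0.0003]
shift after turn [  -0.8 -191.2  239.8]
```

Request:
play_rows(steps=[0, -3, 0, 0, 0, 0, 0, 0, 0, 0, 0, 0])

```text
t: 26.05
ee_pos: [657.9, 209.9, 291.0]
eef_rot: [0.581, 0.814, -0.002, -0.002]
contact_force: [-5.4, 1.8, 2.0]
grip_width: 25.4
```

Request:
play_rows(steps=[0, 0, 0, 0, 0, 0, 0, 0, 0, 0, 0, 0, 0, 0, 0, 0, 0, 0, 0, 0, 0, 0, 0, 0, 0, 0, 0, 0, 0, 0], hand=85)

```text
t: 26.55
ee_pos: [660.7, 210.0, 292.1]
eef_rot: [0.581, 0.814, 0.0, 0.0]
contact_force: [0.7, -0.3, 1.0]
grip_width: 84.7
```

```bash
python3 m.py w22|head -1; python3 r.py
```

```text
26.55 [660.70515781 210.04655626 292.10960026] [ 1.83308765e-01  4.24119892e-01  1.13703344e+00 -3.43323799e-04
r 239.68319133601014 theta 0.021882502337094545 [660.55569722 210.2380086  292.07466466] [-0.00730563  0.24311564 -0.58280885]
shift [-1.000e-01 -1.932e+02  2.407e+02] turn [0.0003 0.0003 0.    ]
shift after turn [-2.000e-01 -1.932e+02  2.408e+02]
```

View pics/w22.png

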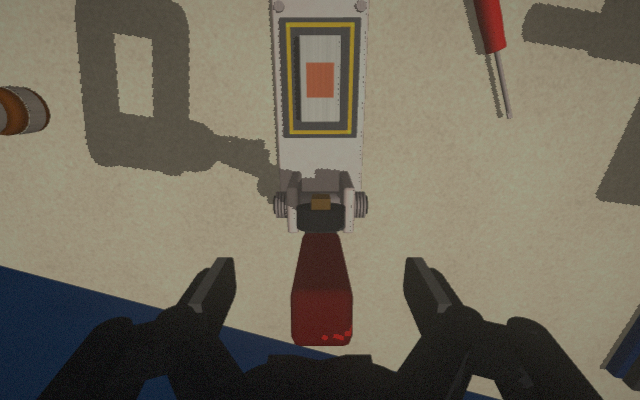

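Lever is up and free; the end shows at rows 290–345 with the pads clear at both sides. Retreating straight up.

Request:
play_rows(steps=[0, 0, -30, 0, 0, 0, 0, 0, -40, 0, 0, 0, 0, 0, -30, 0, 0, 0, 0, -40, 0, 0, 0, 0, 0, -40, 0, 0, 0, 0])

```text
t: 27.15
ee_pos: [585.3, 184.2, 392.8]
eef_rot: [0.581, 0.814, 0.001, 0.001]
contact_force: [0.1, 0.2, -0.4]
grip_width: 85.0
```

Request:
play_rows(steps=[0, -40, 0, 0, 0, 0, 0, -40, 0, 0, 0, 0, 0, -40, 0, 0, 0, 0, 0, 0, 0, 0, 0, 0, 0, 0, 0, 0, 0, 0])

```text
t: 27.65
ee_pos: [471.1, 145.3, 392.7]
eef_rot: [0.581, 0.814, 0.001, 0.001]
contact_force: [1.3, 0.2, -0.1]
grip_width: 85.1
```

```bash
python3 m.py w23|grep -v "cop"; python3 - <<'E'
from h import *
for n in ["top","side"]: 
    im=imaging.capture(n); cv2.imwrite(f"pics/{n}23.png",im); ci=imaging.camera_info(n)
    for p,c in comps(copper(im),40):
        q=ray_plane(ci,p,40).mean(0)
        if abs(q[0]-563)<40 and abs(q[1]-176)<40: print(n,q,rect(ray_plane(ci,p,40)))
    print(imaging.tip_of(n,"lever_grip"),[imaging.tip_of(n,k)[:2] for k in ("slide_box","sample_jar","screwdriver")])
s=bot.read_state();print(s["t"],s["contact_force"])
E
```

```text
27.65 [471.06690169 145.26989341 392.72342207] [ 1.23361898e-01 -5.05242847e-02  1.49103710e+00  4.77729505e-06
  1.69870573e+00 -1.77840818e+00] [ 1.31109786  0.22289211 -0.13584741]
yel [319.72036082 199.89304124] 776 (array([563.7, 176.5]), array([133.8,  85.6], dtype=float32), 0.333)
blk [211.72098976  73.23293515] 2344 (array([417.8, -55.3]), array([101.7,  56. ], dtype=float32), -0.057) 0.92
blk [308.87125058  51.42362713] 2167 (array([337.6,  80.6]), array([99.8, 50.1], dtype=float32), 0.285) 0.74
blk [18.70597185 41.22403956] 2629 (array([ 469.7, -343.6]), array([106.2,  62.1], dtype=float32), -0.005) 0.74
blk [117.50089445   9.75670841] 1118 (array([ 383.6, -215.4]), array([103.9,  36.7], dtype=float32), -1.24) 0.63
blk [319.51779935 201.98252427] 1545 (array([568.3, 178.2]), array([107.2,  52. ], dtype=float32), 0.331) 0.56
top [565.94014056 166.23601848  40.        ] (array([567.5, 165.6]), array([39. , 12.5], dtype=float32), 0.178)
[{'at': [669.5, 211.7, 294.1], 'confidence': 0.74}, {'at': [701.3, 222.3, 75.9], 'confidence': 0.7}, {'at': [468.1, -365.2, 0.3], 'confidence': 0.57}] [[{'at': [468.0, -367.5, -0.1], 'confidence': 0.9}, {'at': [564.8, 176.7, -1.1], 'confidence': 0.53}], [{'at': [731.0, -197.6, -0.2], 'confidence': 0.85}], []]
side [561.49383038 175.1780143   40.        ] (array([561.6, 174.7]), array([40.1, 35.1], dtype=float32), 0.335)
[{'at': [668.1, 213.7, 296.1], 'confidence': 0.65}] [[{'at': [670.3, 213.7, 297.3], 'confidence': 0.69}, {'at': [470.0, -366.8, -2.6], 'confidence': 0.38}], [{'at': [731.9, -195.9, 6.1], 'confidence': 0.94}, {'at': [469.6, -367.1, -0.8], 'confidence': 0.68}], [{'at': [454.9, 378.4, 1.9], 'confidence': 0.95}]]
28.25 [-0.1854511  -1.17954726 -0.03436026]
```

View pics/side23.png

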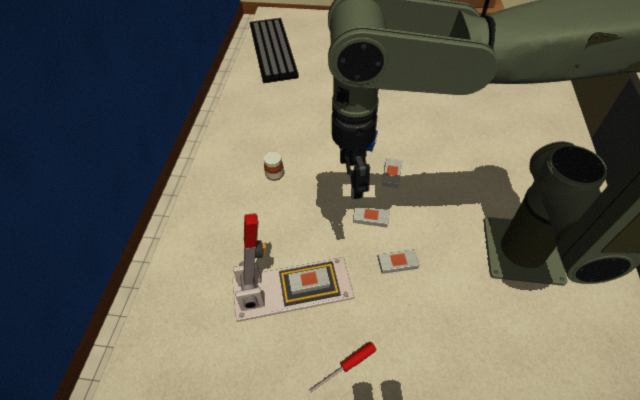

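View pics/w23.png

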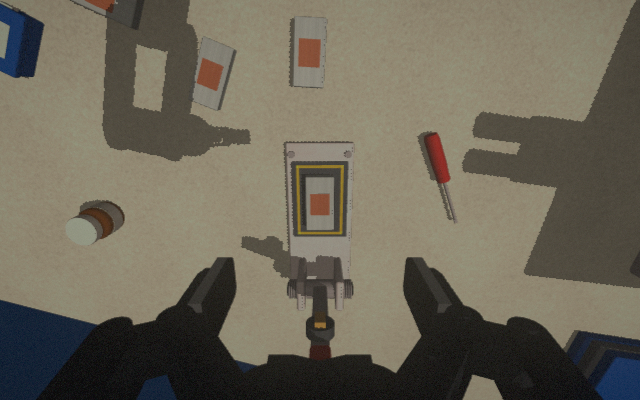

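```bash
python3 -c "
from bench import bot
print(bot.close_job())"
```

```text
the job is handed in; nothing more can be done
None
```

The job is handed in at about 28 s of the 67 s allowed; no verdict was reported.

**Block:** I took the look-alike farthest from the base, at about (511, -164). I lowered it onto the bed until the wrist force showed contact, then let go. After the press stroke, the side camera puts its middle about 1 mm from the middle of the outline. Its length is aligned to within about 0.01 rad of the outline.

**Lever:** I gripped the red handle and followed its arc down. At the bottom the force rose sharply to 43 N, which I took as the stop, and I held it there for almost a second at about 29 N. I then led it back up to its rest stop and released it. The network puts the handle within about 2 mm of where it started.

**Bystanders:** The slide box and jar are back at their first readings to within a few mm. The screwdriver's last reading, from the side camera, agrees with its first from the top to about 2 mm. The robot is clear of everything and the wrist force reads near zero.

**Checks that disagreed or failed:**
- My arc model reached its stop angle about 12 mm of hand travel before the force rose, so I went by the force. The model may have been off by that much, or the fingers may have slipped slightly along the handle.
- At the stop, the 43 N briefly passed 40 N. It came through the fingers, and the 40 N limit is stated for the arm and gripper body.
- In the last top view the arm hid part of the block, so that reading was of no use. I relied on the side view for the numbers, and the wrist picture shows the block inside the outline.

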